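# Refill the stapler magazine, set the depth stop and lock it

## Task

Get the stapler ready for the next run: stand a spare staple cartridge, fin up, in every empty pocket of the magazine, leave the cartridges already in it where they are, and stand any spares left over upright in the wooden tray. Turn the stapler's depth knob in small turns until the steel pointer lines up with the tip of the brass rider (do not shift the rider), and only then push the chrome toggle fully over, away from you, to lock it. Leave the other things on the desk where they are.

Things in the scene. Friction and masses are not known exactly. Their poses are not given: they have to be found in the camera images.
- stapler: beige electric stapler, fixed; at yaw 0 own x points away from the robot. Bed 30 high, own x -100 to 100, y -80 to 120; head 110 high at y -210 to -80, its nose out to y -55 at x 5 to 55. Origin on the desk. On the bed (own x, y): depth knob (-50, 0), chrome toggle hinge (-50, 88), pointer and rider at x about 55.
- depth_knob (a joint): angle of the black depth knob, rad, 0 to 6.28, growing clockwise seen from above; 0 at the start. Geared to the pointer: 10 mm per rad, clockwise moves it along the stapler's own +y (to the robot's left), anticlockwise back. Stays where left; light friction (0.04 N m).
- depth_knob_grip (a point): on the knob's vertical axis at grip height. Its bar is 46 long, 14 thick, top 7 mm above this point; below it a disc 48 across, top 23 mm below this point. At angle 0 the bar lies along the stapler's own x; bar direction = stapler yaw - knob angle. Pinch it across.
- pointer_tip (a point): tip of the steel pointer (arrow towards the stapler's own +x) that the knob drives along the stapler's y; top about 46 mm above the desk
- rider_tip (a point): tip of the brass rider (the mark; arrow towards own -x, facing the pointer across a 4 mm gap). It sits stiffly on the same scale, 16 to 46 mm along +y from the pointer's zero. Aligned when both tips have the same y in the stapler's frame. The point's axes are those of the stapler.
- lock_toggle (a joint): angle of the chrome toggle, rad: 0 = leaning towards the robot (the stapler's own -x, open), 1.0 = fully over to own +x (locked). It stays where it is left; pushed over with a finger (about 1 N).
- lock_toggle_tip (a point): centre of the 26 mm ball at the end of the toggle, 60 mm from its hinge, which lies 52 mm above the desk; it swings in the stapler's own x-z plane through +-0.5 rad either side of upright
- magazine: aluminium magazine, fixed, 175 (own x) x 158 (y) x 25 high; walls and floor 5 thick. Six open pockets, each about 80 (x) x 46 (y), 20 deep. Origin: centre of the underside. Pocket centres (x, y): 1 (-42.5, 51), 2 (-42.5, 0), 3 (-42.5, -51), 4 (42.5, 51), 5 (42.5, 0), 6 (42.5, -51); pocket floors 5 above the desk.
- tray: light wooden spares tray, fixed, 120 (own x) x 200 (own y) x 25 high, walls and floor 5 mm. Origin: centre of the underside.
- loaded1: black staple cartridge, 120 g: body 70 (own x) x 36 (y) x 30 high, on top an upright grip fin 40 (x) x 12 (y) x 26, 56 high in all. Origin: centre of the underside. Either way round fits. Grip the fin from above, closing along own y. Already standing in pocket 1 at the start, or absent (that pocket is then empty).
- loaded2: black staple cartridge, 120 g: body 70 (own x) x 36 (y) x 30 high, on top an upright grip fin 40 (x) x 12 (y) x 26, 56 high in all. Origin: centre of the underside. Either way round fits. Grip the fin from above, closing along own y. Already standing in pocket 2 at the start, or absent (that pocket is then empty).
- loaded3: black staple cartridge, 120 g: body 70 (own x) x 36 (y) x 30 high, on top an upright grip fin 40 (x) x 12 (y) x 26, 56 high in all. Origin: centre of the underside. Either way round fits. Grip the fin from above, closing along own y. Already standing in pocket 3 at the start, or absent (that pocket is then empty).
- loaded4: black staple cartridge, 120 g: body 70 (own x) x 36 (y) x 30 high, on top an upright grip fin 40 (x) x 12 (y) x 26, 56 high in all. Origin: centre of the underside. Either way round fits. Grip the fin from above, closing along own y. Already standing in pocket 4 at the start, or absent (that pocket is then empty).
- loaded5: black staple cartridge, 120 g: body 70 (own x) x 36 (y) x 30 high, on top an upright grip fin 40 (x) x 12 (y) x 26, 56 high in all. Origin: centre of the underside. Either way round fits. Grip the fin from above, closing along own y. Already standing in pocket 5 at the start, or absent (that pocket is then empty).
- loaded6: black staple cartridge, 120 g: body 70 (own x) x 36 (y) x 30 high, on top an upright grip fin 40 (x) x 12 (y) x 26, 56 high in all. Origin: centre of the underside. Either way round fits. Grip the fin from above, closing along own y. Already standing in pocket 6 at the start, or absent (that pocket is then empty).
- spare1: black staple cartridge, 120 g: body 70 (own x) x 36 (y) x 30 high, on top an upright grip fin 40 (x) x 12 (y) x 26, 56 high in all. Origin: centre of the underside. Either way round fits. Grip the fin from above, closing along own y. A spare standing on the desk at the start.
- spare2: black staple cartridge, 120 g: body 70 (own x) x 36 (y) x 30 high, on top an upright grip fin 40 (x) x 12 (y) x 26, 56 high in all. Origin: centre of the underside. Either way round fits. Grip the fin from above, closing along own y. A spare standing on the desk at the start.
- spare3: black staple cartridge, 120 g: body 70 (own x) x 36 (y) x 30 high, on top an upright grip fin 40 (x) x 12 (y) x 26, 56 high in all. Origin: centre of the underside. Either way round fits. Grip the fin from above, closing along own y. A spare standing on the desk at the start.
- spare4: black staple cartridge, 120 g: body 70 (own x) x 36 (y) x 30 high, on top an upright grip fin 40 (x) x 12 (y) x 26, 56 high in all. Origin: centre of the underside. Either way round fits. Grip the fin from above, closing along own y. A spare standing on the desk at the start.
- spare5: black staple cartridge, 120 g: body 70 (own x) x 36 (y) x 30 high, on top an upright grip fin 40 (x) x 12 (y) x 26, 56 high in all. Origin: centre of the underside. Either way round fits. Grip the fin from above, closing along own y. A spare standing on the desk at the start.
- clip_a: steel bulldog clip, 65 x 60 mm, 18 high, loose bystander
- clip_b: steel bulldog clip, as the other, loose bystander
- coaster: round cork coaster, 100 across, 6 high, loose bystander
Things that resemble listed ones, but are neither listed nor needed, are in the scene too. What is shaped like the spare1 but green, pink or purple is not meant.

How it is judged:
On the way, in this order (a step that is already met when the one before it is completed fails the run):
1. the pointer is lined up with the rider while the toggle is still open (y of pointer_tip in the frame of rider_tip between -0.0025 and 0.0025 m and value of joint lock_toggle below 0.5 rad), for 0.3 s.
2. the toggle is fully over (value of joint lock_toggle above 0.85 rad), for 0.2 s.
At the end, for the whole second after the job is handed in: each pocket holds a cartridge upright on its floor (10 mm of centre in x and y, 8 mm up, tilt 0.15 rad); the first-loaded ones are in their own pockets; every other spare stands upright on the tray floor; all at rest; pointer within 2.5 mm of the rider; toggle past 0.85 rad (((x of loaded1 in the frame of magazine between -0.0525 and -0.0325 m and y of loaded1 in the frame of magazine between 0.041 and 0.061 m and z of loaded1 in the frame of magazine below 0.013 m and angle between loaded1's own z axis and vertical below 0.15 rad) or (x of spare1 in the frame of magazine between -0.0525 and -0.0325 m and y of spare1 in the frame of magazine between 0.041 and 0.061 m and z of spare1 in the frame of magazine below 0.013 m and angle between spare1's own z axis and vertical below 0.15 rad) or (x of spare2 in the frame of magazine between -0.0525 and -0.0325 m and y of spare2 in the frame of magazine between 0.041 and 0.061 m and z of spare2 in the frame of magazine below 0.013 m and angle between spare2's own z axis and vertical below 0.15 rad) or (x of spare3 in the frame of magazine between -0.0525 and -0.0325 m and y of spare3 in the frame of magazine between 0.041 and 0.061 m and z of spare3 in the frame of magazine below 0.013 m and angle between spare3's own z axis and vertical below 0.15 rad) or (x of spare4 in the frame of magazine between -0.0525 and -0.0325 m and y of spare4 in the frame of magazine between 0.041 and 0.061 m and z of spare4 in the frame of magazine below 0.013 m and angle between spare4's own z axis and vertical below 0.15 rad) or (x of spare5 in the frame of magazine between -0.0525 and -0.0325 m and y of spare5 in the frame of magazine between 0.041 and 0.061 m and z of spare5 in the frame of magazine below 0.013 m and angle between spare5's own z axis and vertical below 0.15 rad)) and ((x of loaded2 in the frame of magazine between -0.0525 and -0.0325 m and y of loaded2 in the frame of magazine between -0.01 and 0.01 m and z of loaded2 in the frame of magazine below 0.013 m and angle between loaded2's own z axis and vertical below 0.15 rad) or (x of spare1 in the frame of magazine between -0.0525 and -0.0325 m and y of spare1 in the frame of magazine between -0.01 and 0.01 m and z of spare1 in the frame of magazine below 0.013 m and angle between spare1's own z axis and vertical below 0.15 rad) or (x of spare2 in the frame of magazine between -0.0525 and -0.0325 m and y of spare2 in the frame of magazine between -0.01 and 0.01 m and z of spare2 in the frame of magazine below 0.013 m and angle between spare2's own z axis and vertical below 0.15 rad) or (x of spare3 in the frame of magazine between -0.0525 and -0.0325 m and y of spare3 in the frame of magazine between -0.01 and 0.01 m and z of spare3 in the frame of magazine below 0.013 m and angle between spare3's own z axis and vertical below 0.15 rad) or (x of spare4 in the frame of magazine between -0.0525 and -0.0325 m and y of spare4 in the frame of magazine between -0.01 and 0.01 m and z of spare4 in the frame of magazine below 0.013 m and angle between spare4's own z axis and vertical below 0.15 rad) or (x of spare5 in the frame of magazine between -0.0525 and -0.0325 m and y of spare5 in the frame of magazine between -0.01 and 0.01 m and z of spare5 in the frame of magazine below 0.013 m and angle between spare5's own z axis and vertical below 0.15 rad)) and ((x of loaded3 in the frame of magazine between -0.0525 and -0.0325 m and y of loaded3 in the frame of magazine between -0.061 and -0.041 m and z of loaded3 in the frame of magazine below 0.013 m and angle between loaded3's own z axis and vertical below 0.15 rad) or (x of spare1 in the frame of magazine between -0.0525 and -0.0325 m and y of spare1 in the frame of magazine between -0.061 and -0.041 m and z of spare1 in the frame of magazine below 0.013 m and angle between spare1's own z axis and vertical below 0.15 rad) or (x of spare2 in the frame of magazine between -0.0525 and -0.0325 m and y of spare2 in the frame of magazine between -0.061 and -0.041 m and z of spare2 in the frame of magazine below 0.013 m and angle between spare2's own z axis and vertical below 0.15 rad) or (x of spare3 in the frame of magazine between -0.0525 and -0.0325 m and y of spare3 in the frame of magazine between -0.061 and -0.041 m and z of spare3 in the frame of magazine below 0.013 m and angle between spare3's own z axis and vertical below 0.15 rad) or (x of spare4 in the frame of magazine between -0.0525 and -0.0325 m and y of spare4 in the frame of magazine between -0.061 and -0.041 m and z of spare4 in the frame of magazine below 0.013 m and angle between spare4's own z axis and vertical below 0.15 rad) or (x of spare5 in the frame of magazine between -0.0525 and -0.0325 m and y of spare5 in the frame of magazine between -0.061 and -0.041 m and z of spare5 in the frame of magazine below 0.013 m and angle between spare5's own z axis and vertical below 0.15 rad)) and ((x of loaded4 in the frame of magazine between 0.0325 and 0.0525 m and y of loaded4 in the frame of magazine between 0.041 and 0.061 m and z of loaded4 in the frame of magazine below 0.013 m and angle between loaded4's own z axis and vertical below 0.15 rad) or (x of spare1 in the frame of magazine between 0.0325 and 0.0525 m and y of spare1 in the frame of magazine between 0.041 and 0.061 m and z of spare1 in the frame of magazine below 0.013 m and angle between spare1's own z axis and vertical below 0.15 rad) or (x of spare2 in the frame of magazine between 0.0325 and 0.0525 m and y of spare2 in the frame of magazine between 0.041 and 0.061 m and z of spare2 in the frame of magazine below 0.013 m and angle between spare2's own z axis and vertical below 0.15 rad) or (x of spare3 in the frame of magazine between 0.0325 and 0.0525 m and y of spare3 in the frame of magazine between 0.041 and 0.061 m and z of spare3 in the frame of magazine below 0.013 m and angle between spare3's own z axis and vertical below 0.15 rad) or (x of spare4 in the frame of magazine between 0.0325 and 0.0525 m and y of spare4 in the frame of magazine between 0.041 and 0.061 m and z of spare4 in the frame of magazine below 0.013 m and angle between spare4's own z axis and vertical below 0.15 rad) or (x of spare5 in the frame of magazine between 0.0325 and 0.0525 m and y of spare5 in the frame of magazine between 0.041 and 0.061 m and z of spare5 in the frame of magazine below 0.013 m and angle between spare5's own z axis and vertical below 0.15 rad)) and ((x of loaded5 in the frame of magazine between 0.0325 and 0.0525 m and y of loaded5 in the frame of magazine between -0.01 and 0.01 m and z of loaded5 in the frame of magazine below 0.013 m and angle between loaded5's own z axis and vertical below 0.15 rad) or (x of spare1 in the frame of magazine between 0.0325 and 0.0525 m and y of spare1 in the frame of magazine between -0.01 and 0.01 m and z of spare1 in the frame of magazine below 0.013 m and angle between spare1's own z axis and vertical below 0.15 rad) or (x of spare2 in the frame of magazine between 0.0325 and 0.0525 m and y of spare2 in the frame of magazine between -0.01 and 0.01 m and z of spare2 in the frame of magazine below 0.013 m and angle between spare2's own z axis and vertical below 0.15 rad) or (x of spare3 in the frame of magazine between 0.0325 and 0.0525 m and y of spare3 in the frame of magazine between -0.01 and 0.01 m and z of spare3 in the frame of magazine below 0.013 m and angle between spare3's own z axis and vertical below 0.15 rad) or (x of spare4 in the frame of magazine between 0.0325 and 0.0525 m and y of spare4 in the frame of magazine between -0.01 and 0.01 m and z of spare4 in the frame of magazine below 0.013 m and angle between spare4's own z axis and vertical below 0.15 rad) or (x of spare5 in the frame of magazine between 0.0325 and 0.0525 m and y of spare5 in the frame of magazine between -0.01 and 0.01 m and z of spare5 in the frame of magazine below 0.013 m and angle between spare5's own z axis and vertical below 0.15 rad)) and ((x of loaded6 in the frame of magazine between 0.0325 and 0.0525 m and y of loaded6 in the frame of magazine between -0.061 and -0.041 m and z of loaded6 in the frame of magazine below 0.013 m and angle between loaded6's own z axis and vertical below 0.15 rad) or (x of spare1 in the frame of magazine between 0.0325 and 0.0525 m and y of spare1 in the frame of magazine between -0.061 and -0.041 m and z of spare1 in the frame of magazine below 0.013 m and angle between spare1's own z axis and vertical below 0.15 rad) or (x of spare2 in the frame of magazine between 0.0325 and 0.0525 m and y of spare2 in the frame of magazine between -0.061 and -0.041 m and z of spare2 in the frame of magazine below 0.013 m and angle between spare2's own z axis and vertical below 0.15 rad) or (x of spare3 in the frame of magazine between 0.0325 and 0.0525 m and y of spare3 in the frame of magazine between -0.061 and -0.041 m and z of spare3 in the frame of magazine below 0.013 m and angle between spare3's own z axis and vertical below 0.15 rad) or (x of spare4 in the frame of magazine between 0.0325 and 0.0525 m and y of spare4 in the frame of magazine between -0.061 and -0.041 m and z of spare4 in the frame of magazine below 0.013 m and angle between spare4's own z axis and vertical below 0.15 rad) or (x of spare5 in the frame of magazine between 0.0325 and 0.0525 m and y of spare5 in the frame of magazine between -0.061 and -0.041 m and z of spare5 in the frame of magazine below 0.013 m and angle between spare5's own z axis and vertical below 0.15 rad)) and ((x of spare1 in the frame of magazine between -0.0525 and -0.0325 m and y of spare1 in the frame of magazine between 0.041 and 0.061 m and z of spare1 in the frame of magazine below 0.013 m and angle between spare1's own z axis and vertical below 0.15 rad) or (x of spare1 in the frame of magazine between -0.0525 and -0.0325 m and y of spare1 in the frame of magazine between -0.01 and 0.01 m and z of spare1 in the frame of magazine below 0.013 m and angle between spare1's own z axis and vertical below 0.15 rad) or (x of spare1 in the frame of magazine between -0.0525 and -0.0325 m and y of spare1 in the frame of magazine between -0.061 and -0.041 m and z of spare1 in the frame of magazine below 0.013 m and angle between spare1's own z axis and vertical below 0.15 rad) or (x of spare1 in the frame of magazine between 0.0325 and 0.0525 m and y of spare1 in the frame of magazine between 0.041 and 0.061 m and z of spare1 in the frame of magazine below 0.013 m and angle between spare1's own z axis and vertical below 0.15 rad) or (x of spare1 in the frame of magazine between 0.0325 and 0.0525 m and y of spare1 in the frame of magazine between -0.01 and 0.01 m and z of spare1 in the frame of magazine below 0.013 m and angle between spare1's own z axis and vertical below 0.15 rad) or (x of spare1 in the frame of magazine between 0.0325 and 0.0525 m and y of spare1 in the frame of magazine between -0.061 and -0.041 m and z of spare1 in the frame of magazine below 0.013 m and angle between spare1's own z axis and vertical below 0.15 rad) or (x of spare1 in the frame of tray between -0.055 and 0.055 m and y of spare1 in the frame of tray between -0.095 and 0.095 m and z of spare1 in the frame of tray below 0.013 m and angle between spare1's own z axis and vertical below 0.15 rad)) and ((x of spare2 in the frame of magazine between -0.0525 and -0.0325 m and y of spare2 in the frame of magazine between 0.041 and 0.061 m and z of spare2 in the frame of magazine below 0.013 m and angle between spare2's own z axis and vertical below 0.15 rad) or (x of spare2 in the frame of magazine between -0.0525 and -0.0325 m and y of spare2 in the frame of magazine between -0.01 and 0.01 m and z of spare2 in the frame of magazine below 0.013 m and angle between spare2's own z axis and vertical below 0.15 rad) or (x of spare2 in the frame of magazine between -0.0525 and -0.0325 m and y of spare2 in the frame of magazine between -0.061 and -0.041 m and z of spare2 in the frame of magazine below 0.013 m and angle between spare2's own z axis and vertical below 0.15 rad) or (x of spare2 in the frame of magazine between 0.0325 and 0.0525 m and y of spare2 in the frame of magazine between 0.041 and 0.061 m and z of spare2 in the frame of magazine below 0.013 m and angle between spare2's own z axis and vertical below 0.15 rad) or (x of spare2 in the frame of magazine between 0.0325 and 0.0525 m and y of spare2 in the frame of magazine between -0.01 and 0.01 m and z of spare2 in the frame of magazine below 0.013 m and angle between spare2's own z axis and vertical below 0.15 rad) or (x of spare2 in the frame of magazine between 0.0325 and 0.0525 m and y of spare2 in the frame of magazine between -0.061 and -0.041 m and z of spare2 in the frame of magazine below 0.013 m and angle between spare2's own z axis and vertical below 0.15 rad) or (x of spare2 in the frame of tray between -0.055 and 0.055 m and y of spare2 in the frame of tray between -0.095 and 0.095 m and z of spare2 in the frame of tray below 0.013 m and angle between spare2's own z axis and vertical below 0.15 rad)) and ((x of spare3 in the frame of magazine between -0.0525 and -0.0325 m and y of spare3 in the frame of magazine between 0.041 and 0.061 m and z of spare3 in the frame of magazine below 0.013 m and angle between spare3's own z axis and vertical below 0.15 rad) or (x of spare3 in the frame of magazine between -0.0525 and -0.0325 m and y of spare3 in the frame of magazine between -0.01 and 0.01 m and z of spare3 in the frame of magazine below 0.013 m and angle between spare3's own z axis and vertical below 0.15 rad) or (x of spare3 in the frame of magazine between -0.0525 and -0.0325 m and y of spare3 in the frame of magazine between -0.061 and -0.041 m and z of spare3 in the frame of magazine below 0.013 m and angle between spare3's own z axis and vertical below 0.15 rad) or (x of spare3 in the frame of magazine between 0.0325 and 0.0525 m and y of spare3 in the frame of magazine between 0.041 and 0.061 m and z of spare3 in the frame of magazine below 0.013 m and angle between spare3's own z axis and vertical below 0.15 rad) or (x of spare3 in the frame of magazine between 0.0325 and 0.0525 m and y of spare3 in the frame of magazine between -0.01 and 0.01 m and z of spare3 in the frame of magazine below 0.013 m and angle between spare3's own z axis and vertical below 0.15 rad) or (x of spare3 in the frame of magazine between 0.0325 and 0.0525 m and y of spare3 in the frame of magazine between -0.061 and -0.041 m and z of spare3 in the frame of magazine below 0.013 m and angle between spare3's own z axis and vertical below 0.15 rad) or (x of spare3 in the frame of tray between -0.055 and 0.055 m and y of spare3 in the frame of tray between -0.095 and 0.095 m and z of spare3 in the frame of tray below 0.013 m and angle between spare3's own z axis and vertical below 0.15 rad)) and ((x of spare4 in the frame of magazine between -0.0525 and -0.0325 m and y of spare4 in the frame of magazine between 0.041 and 0.061 m and z of spare4 in the frame of magazine below 0.013 m and angle between spare4's own z axis and vertical below 0.15 rad) or (x of spare4 in the frame of magazine between -0.0525 and -0.0325 m and y of spare4 in the frame of magazine between -0.01 and 0.01 m and z of spare4 in the frame of magazine below 0.013 m and angle between spare4's own z axis and vertical below 0.15 rad) or (x of spare4 in the frame of magazine between -0.0525 and -0.0325 m and y of spare4 in the frame of magazine between -0.061 and -0.041 m and z of spare4 in the frame of magazine below 0.013 m and angle between spare4's own z axis and vertical below 0.15 rad) or (x of spare4 in the frame of magazine between 0.0325 and 0.0525 m and y of spare4 in the frame of magazine between 0.041 and 0.061 m and z of spare4 in the frame of magazine below 0.013 m and angle between spare4's own z axis and vertical below 0.15 rad) or (x of spare4 in the frame of magazine between 0.0325 and 0.0525 m and y of spare4 in the frame of magazine between -0.01 and 0.01 m and z of spare4 in the frame of magazine below 0.013 m and angle between spare4's own z axis and vertical below 0.15 rad) or (x of spare4 in the frame of magazine between 0.0325 and 0.0525 m and y of spare4 in the frame of magazine between -0.061 and -0.041 m and z of spare4 in the frame of magazine below 0.013 m and angle between spare4's own z axis and vertical below 0.15 rad) or (x of spare4 in the frame of tray between -0.055 and 0.055 m and y of spare4 in the frame of tray between -0.095 and 0.095 m and z of spare4 in the frame of tray below 0.013 m and angle between spare4's own z axis and vertical below 0.15 rad)) and ((x of spare5 in the frame of magazine between -0.0525 and -0.0325 m and y of spare5 in the frame of magazine between 0.041 and 0.061 m and z of spare5 in the frame of magazine below 0.013 m and angle between spare5's own z axis and vertical below 0.15 rad) or (x of spare5 in the frame of magazine between -0.0525 and -0.0325 m and y of spare5 in the frame of magazine between -0.01 and 0.01 m and z of spare5 in the frame of magazine below 0.013 m and angle between spare5's own z axis and vertical below 0.15 rad) or (x of spare5 in the frame of magazine between -0.0525 and -0.0325 m and y of spare5 in the frame of magazine between -0.061 and -0.041 m and z of spare5 in the frame of magazine below 0.013 m and angle between spare5's own z axis and vertical below 0.15 rad) or (x of spare5 in the frame of magazine between 0.0325 and 0.0525 m and y of spare5 in the frame of magazine between 0.041 and 0.061 m and z of spare5 in the frame of magazine below 0.013 m and angle between spare5's own z axis and vertical below 0.15 rad) or (x of spare5 in the frame of magazine between 0.0325 and 0.0525 m and y of spare5 in the frame of magazine between -0.01 and 0.01 m and z of spare5 in the frame of magazine below 0.013 m and angle between spare5's own z axis and vertical below 0.15 rad) or (x of spare5 in the frame of magazine between 0.0325 and 0.0525 m and y of spare5 in the frame of magazine between -0.061 and -0.041 m and z of spare5 in the frame of magazine below 0.013 m and angle between spare5's own z axis and vertical below 0.15 rad) or (x of spare5 in the frame of tray between -0.055 and 0.055 m and y of spare5 in the frame of tray between -0.095 and 0.095 m and z of spare5 in the frame of tray below 0.013 m and angle between spare5's own z axis and vertical below 0.15 rad)) and x of loaded1 in the frame of magazine between -0.0525 and -0.0325 m and y of loaded1 in the frame of magazine between 0.041 and 0.061 m and z of each of loaded1, loaded2, loaded3, loaded4, loaded5, loaded6 in the frame of magazine below 0.013 m and angle between each of loaded1, loaded2, loaded3, loaded4, loaded5, loaded6's own z axis and vertical below 0.15 rad and x of loaded2 in the frame of magazine between -0.0525 and -0.0325 m and y of loaded2 in the frame of magazine between -0.01 and 0.01 m and x of loaded3 in the frame of magazine between -0.0525 and -0.0325 m and y of loaded3 in the frame of magazine between -0.061 and -0.041 m and x of loaded4 in the frame of magazine between 0.0325 and 0.0525 m and y of loaded4 in the frame of magazine between 0.041 and 0.061 m and x of loaded5 in the frame of magazine between 0.0325 and 0.0525 m and y of loaded5 in the frame of magazine between -0.01 and 0.01 m and x of loaded6 in the frame of magazine between 0.0325 and 0.0525 m and y of loaded6 in the frame of magazine between -0.061 and -0.041 m and linear speed of each of spare1, spare2, spare3, spare4, spare5 below 0.02 m/s and y of pointer_tip in the frame of rider_tip between -0.0025 and 0.0025 m and value of joint lock_toggle above 0.85 rad); the robot touches nothing.
It fails at once if a cartridge that was already loaded is taken out (z of any of loaded1, loaded2, loaded3, loaded4, loaded5, loaded6 in the frame of magazine above 0.03 m).
It fails at once if the brass rider is shifted by more than 5 mm (distance of rider_tip from where it was at the start of the episode above 0.005 m).
It fails at once if a bystander is moved by more than 5 cm (distance of any of clip_a, clip_b, coaster from where it was at the start of the episode above 0.05 m).
Of loaded1, loaded2, loaded3, loaded4, loaded5, loaded6 only 1 to 3 are there at a start; the rules pass over those that are not, and their reading is None.
At some moment in a run one of spare1, spare2, spare3, spare4, spare5 may be knocked a few centimetres aside while the robot is not near it.
Once in a run the grip may slacken for a moment while it holds something.
It also fails if it takes over 210 s, if anything falls off the work surface, if the arm or the gripper's body presses on something with over 40 N, if the wrist force passes 120 N, or if a joint passes its speed limit or range.

## Robot

A 6-joint arm with a two-finger parallel gripper is mounted at the origin on the work surface. World frame = base frame: x ahead of the robot, y to its left, z up, the work surface at z = 0. Lengths are in m, angles in rad, forces in N, time in s.
With the tool pointing down it reaches from about 0.375 to 0.975 m from the base axis. Payload 3.8 kg.
Tool frame: the origin (TCP) lies between the finger pads; the fingertips stand 8 mm ahead of it and the grasp point (between the pads) lies 11 mm behind it (tcp_to_tips is the distance from the TCP to the fingertips, in m); z points along the fingers, y is the line along which they close (so a half turn about z gives the same grasp; the last joint's range is limited). The gripper opens to 85 mm and grips with 20 to 120 N. Pads are 22 mm wide; open, the fingers measure 114 mm over their backs; the gripper's body (76 mm by 85 mm) begins 54 mm behind the grasp point. The pads swing forward as they close: fully open they stand 13 mm farther back than shut.
Start: joints at [1.122, 0.264, 1.604, -0, 1.274, -0.037], TCP at [0.27, 0.619, 0.239] pointing down, gripper open.
Joint ranges: [-2.63, 2.63], [-0.94, 2.18], [0.31, 2.57], [-1.31, 4.45], [0, 2.66], [-2.55, 2.55]. Speed limits (rad/s): [2.57, 2.57, 3.14, 3.14, 3.14, 3.14].

## Interface

Orientations are given as a rotation vector (axis times angle).
In Python, from workcell import * gives the robot as it stands.
- The arm moves only by the tool move_arm, never from a script. Its argument "series" is one flat list of numbers, 7 for each row, row after row: the finger opening in cm, from 0 to 8.54, then the shift along the tool's x, y, z in cm, then the turn, a rotation vector about the tool's x, y, z in degrees. A call has 1 to 5 rows; each row shifts and turns the commanded pose from where the row before left it, along the tool's axes as they then stand; what a row does not reach is not made up. A row lasts 1/8 s, in which the tool goes at most 62.5 mm and 10.7 degrees, less where a joint would pass 70% of its speed; a pose out of reach is approached as far as the arm can. A call is refused whole if a number of a shift passes 6.25 or a number of a turn 10.7, either way. A call with a gripper value outside its range is refused whole. The fingers move at their own pace and stop on an object; "grip_force" is the grip in N (left out, the last holds). Time passes only in rows, so rows that do not move let the fingers close. It gives the time, the measured TCP pose, the force, the opening and the grip force at its end, in the units of the state.
- read_state(): the state, without advancing time (a new reading comes with each control period).
- read_camera(name): name is "side" or "top" or "wrist"; returns the picture (480x640x3 uint8, red, green, blue); there is no depth.
- calibration(name): a dict with "camera_matrix" (3x3 intrinsics, pixels), "k1" (the pictures are not rectified: a ray, as slopes to the right and down, at radius r is drawn at 1 + k1 r^2 times it, then the intrinsics apply), "rvec" (rotation vector, rad) and "tvec" (3), from world to camera coordinates, as OpenCV has them. Camera axes: x right, y down, z forward; pixel columns grow to the right and rows downward; lengths in m; the calibration is good to about 2 mm. A picture is of the moment at which its call begins: read the wrist's pose just before it. calibration takes no time and is no camera call; for the wrist camera it gives the pose at the moment of the call.
- finish_job(): hands the job in; it is judged then, once.
The state is a dict: "time": time; "q": joint angles; "joint_vel": joint speeds; "joint_torque": joint torques, N m; "tool_pos": TCP position; "tcp_rot": TCP orientation; "wrist_force": force on the tool from outside, world axes, zero at the start; "torque": the same for the moment, N m; "width": opening from 0.0 (shut) to 1.0 (fully open); "grip_force": force on a finger pad.
Only numpy, scipy, OpenCV 4.12 (cv2) and the standard library are available. Lean on these libraries where they do the work, as an engineer would, in place of code of your own. Each camera call takes 0.05 s, during which the arm holds its last target. There are 200 camera calls.

## Working session

There is one attempt and no reset: what is moved stays moved. The work goes in short steps, Python scripts to look and compute and a tool call to move; the robot and the scene stay as the last step left them, time stands still between calls to the robot, and variables do not carry over. Pictures are saved under pics/ and viewed, at most 14 in all, crops included, and the job is handed in when it is done.

Besides the shell and the picture viewer there is one more tool, called after ">>>" as a command line: name --argument value ..., lists and objects as JSON in quotes. move_arm: Moves the arm, as the interface text tells. Its arguments: {"type":"object","properties":{"series":{"type":"array"},"grip_force":{"type":"number"}},"required":["series"]}

```bash
mkdir -p pics; ls; python3 - <<'E'
from workcell import *
import cv2
for n in ("top","side"):
    cv2.imwrite(f"pics/{n}0.png",read_camera(n)[:,:,::-1])
    c=calibration(n);print(n,c)
print(read_state())
E
```

```text
pics
top {'camera_matrix': array([[581.67143836,   0.        , 322.82167733],
       [  0.        , 581.67143836, 246.46041448],
       [  0.        ,   0.        ,   1.        ]]), 'k1': -0.10591920921332904, 'rvec': array([ 2.13351375, -2.19266549,  0.12206413]), 'tvec': array([0.0395147 , 0.49195006, 1.2703601 ])}
side {'camera_matrix': array([[475.78458913,   0.        , 316.03091225],
       [  0.        , 475.78458913, 243.58413549],
       [  0.        ,   0.        ,   1.        ]]), 'k1': -0.06378482375217076, 'rvec': array([ 2.20870487, -0.35680544,  0.18815701]), 'tvec': array([-0.44386844,  0.17070773,  1.17541294])}
{'time': 0.1, 'q': array([ 1.12213557e+00,  2.64682753e-01,  1.60524633e+00, -1.18791544e-05,
        1.27371412e+00, -3.69156372e-02]), 'joint_vel': array([-1.07223599e-03, -1.79268763e-03, -4.15886725e-03, -1.28402427e-03,
        7.25772971e-05, -2.49423474e-03]), 'joint_torque': array([ 7.59827217e-04, -5.16705143e+01, -3.68592095e+01, -6.48131686e-05,
        6.35492761e-03, -4.27166765e-05]), 'tool_pos': array([0.26987302, 0.6179915 , 0.23807838]), 'tcp_rot': array([-0.64210447, -3.07477942,  0.00313033]), 'wrist_force': array([-0.5077124 ,  0.00381942,  0.84357152]), 'torque': array([-0.02665576, -0.00859544,  0.02514236]), 'grip_force': 0.0, 'width': 1.0022686930919131}
```

View pics/top0.png

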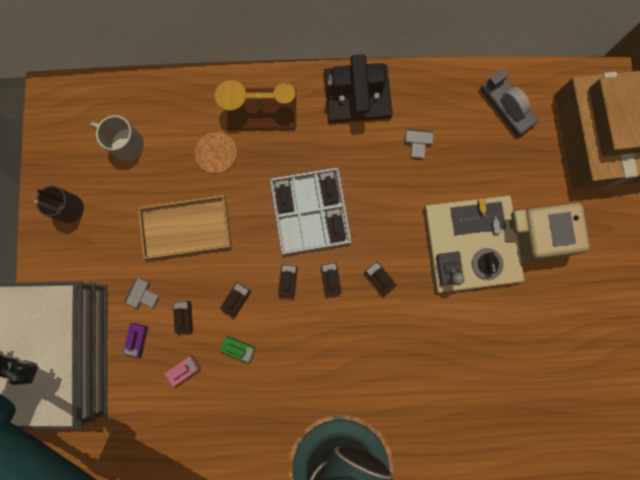

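View pics/side0.png

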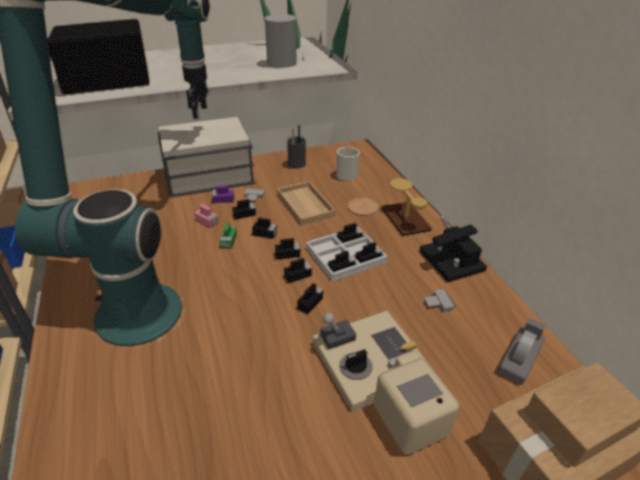

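```bash
cat > h.py <<'E'
from workcell import *
import numpy as np, cv2
from scipy.spatial.transform import Rotation as R
def proj(P,c):
    P=np.atleast_2d(P).astype(float)
    p=P@cv2.Rodrigues(c["rvec"])[0].T+np.ravel(c["tvec"])
    s=p[:,:2]/p[:,2:]; s=s*(1+c["k1"]*(s**2).sum(1,keepdims=True))
    K=c["camera_matrix"]; return s*[K[0,0],K[1,1]]+[K[0,2],K[1,2]]
def unproj(uv,z,c):
    K=c["camera_matrix"]; d=(np.atleast_2d(uv)-[K[0,2],K[1,2]])/[K[0,0],K[1,1]]
    s=d.copy()
    for _ in range(8): s=d/(1+c["k1"]*(s**2).sum(1,keepdims=True))
    M=cv2.Rodrigues(c["rvec"])[0]; r=np.c_[s,np.ones(len(s))]@M; o=-M.T@np.ravel(c["tvec"])
    return o+r*((z-o[2])/r[:,2])[:,None]
def ortho(im,c,x1,y1,w,h,z,mm,tick=50):
    """rectified to plane z; top-left = (x1,y1), up=+x, left=+y, mm per px"""
    u,v=np.meshgrid(np.arange(w),np.arange(h))
    P=np.c_[x1-v.ravel()*mm/1e3,y1-u.ravel()*mm/1e3,np.full(u.size,z)]
    q=proj(P,c).astype(np.float32).reshape(h,w,2)
    o=cv2.remap(im,q[...,0],q[...,1],cv2.INTER_CUBIC)[:,:,::-1].copy()
    for a in range(0,w,int(tick/mm)): cv2.putText(o,f"{(y1*1e3-a*mm):.0f}",(a,10),0,.35,(0,255,255)); cv2.line(o,(a,12),(a,18),(0,255,255))
    for a in range(0,h,int(tick/mm)): cv2.putText(o,f"{(x1*1e3-a*mm):.0f}",(0,a+4),0,.35,(0,255,255))
    return o
E
python3 - <<'E'
from h import *
im=read_camera("top");c=calibration("top")
print(unproj([[183,317],[236,299],[288,281],[331,280],[380,279],[310,211],[185,228],[475,245]],.03,c).round(3))
o=ortho(im,c,.73,.42,800,580,.056,.6)
cv2.imwrite("pics/o1.png",o)
E
```

```text
[[ 0.344  0.34   0.03 ]
 [ 0.381  0.221  0.03 ]
 [ 0.418  0.105  0.03 ]
 [ 0.417  0.01   0.03 ]
 [ 0.417 -0.099  0.03 ]
 [ 0.573  0.053  0.03 ]
 [ 0.543  0.335  0.03 ]
 [ 0.487 -0.315  0.03 ]]
```

View pics/o1.png

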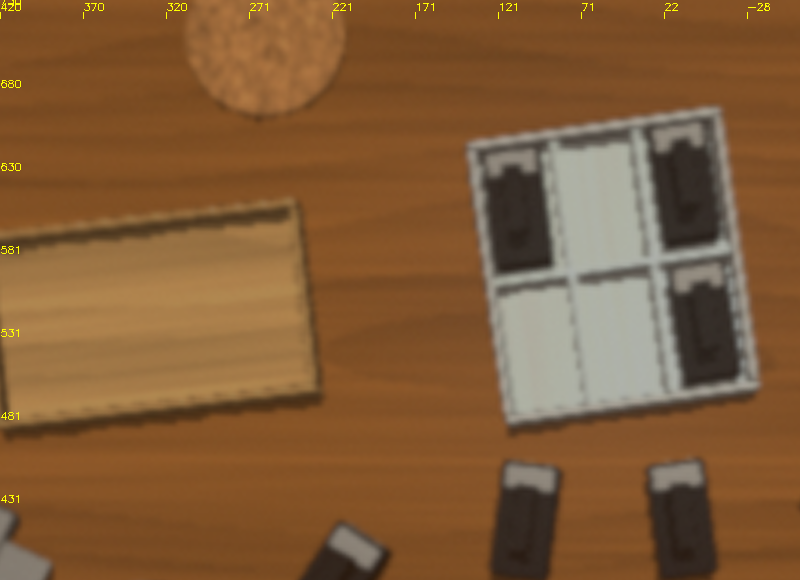

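```bash
python3 - <<'E'
from h import *
im=read_camera("top");c=calibration("top")
a=ortho(im,c,.48,.40,800,270,.03,.7)
b=ortho(im,c,.62,-.18,800,330,.05,.7)
cv2.imwrite("pics/o2.png",np.vstack([a,b]))
# magazine corners & tray corners from o1
def o1(px,z):
    P=[[.73-v*.6e-3,.42-u*.6e-3,.056] for u,v in px]
    return unproj(proj(P,c),z,c)
m=o1([(470,145),(720,108),(758,388),(510,425)],.025)
print(m.round(4),m.mean(0).round(4))
d=(m[0]+m[1]-m[2]-m[3])[:2];print("mag yaw",np.arctan2(d[1],d[0]), np.linalg.norm(d)/2)
d=(m[0]+m[3]-m[1]-m[2])[:2];print("mag yaw",np.arctan2(-d[0],d[1]),np.linalg.norm(d)/2)
t=o1([(297,203),(321,398)],.025);d=(t[0]-t[1])[:2];print(t.round(4),np.arctan2(d[1],d[0]),np.linalg.norm(d))
E
```

```text
[[ 0.6503  0.1407  0.025 ]
 [ 0.673  -0.013   0.025 ]
 [ 0.5009 -0.0363  0.025 ]
 [ 0.4782  0.1161  0.025 ]] [0.5756 0.0519 0.025 ]
mag yaw 0.13839531804174712 0.1737893530604119
mag yaw 0.14751497302911942 0.1547513924388924
[[0.6146 0.2471 0.025 ]
 [0.4947 0.2323 0.025 ]] 0.1224610574173413 0.1207791557992855
```

View pics/o2.png

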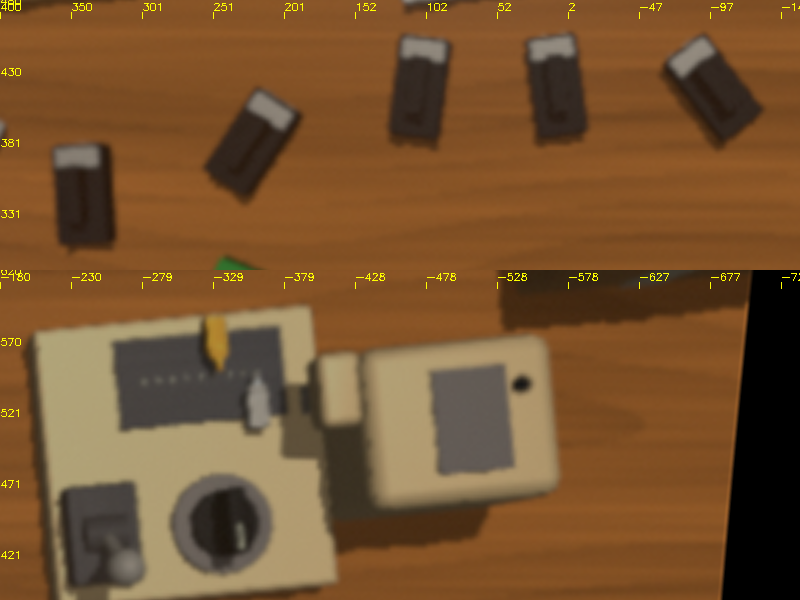

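```bash
cat >> h.py <<'E'
def plan(wps, start=None):
    """wps: (x,y,z,psi) world TCP + heading of tool y. Prints turn (deg about tool z, done first) then shift in tool axes (cm)"""
    s=read_state(); p=np.array(s["tool_pos"]); M=R.from_rotvec(s["tcp_rot"]).as_matrix()
    psi=np.arctan2(M[1,1],M[0,1])
    print("now",p.round(4),"psi",round(psi,3),"tiltz",M[:,2].round(3),"q6",s["q"][5].round(2),"t",round(s["time"],1),"w",round(s["width"]*8.54,2),"gf",round(s["grip_force"],1))
    if start is not None: p,psi=np.array(start[:3]),start[3]
    for x,y,z,f in wps:
        d=np.array([x,y,z])-p; t=np.array([np.sin(f),-np.cos(f)]); t=-t  # tool x for ψ=90° is -x
        ty=np.array([np.cos(f),np.sin(f)]); 
        print(f"turn {-np.degrees(f-psi):6.1f}  shift {d[:2]@t*100:6.2f} {d[:2]@ty*100:6.2f} {-d[2]*100:6.2f}   q6~{np.arctan2(y,x)-f:.2f}")
        p,psi=np.array([x,y,z]),f
def fr(c,yaw,x,y): return np.array([c[0]+x*np.cos(yaw)-y*np.sin(yaw),c[1]+x*np.sin(yaw)+y*np.cos(yaw)])
MAG=((.5756,.0519),.142); TRAY=((.5425,.339),.122)
PK={1:(-.0425,.051),2:(-.0425,0),3:(-.0425,-.051),4:(.0425,.051),5:(.0425,0),6:(.0425,-.051)}
SP=dict(A=(.3428,.3412,.07),B=(.3799,.2236,-.561),C=(.417,.106,-.122),D=(.4188,.0105,.108),E=(.417,-.0984,.647))
H=np.pi/2
def check():
    c=calibration("top"); im=read_camera("top")
    o=ortho(im,c,.50,.42,900,340,.03,.6,tick=1e5)
    m=((o.max(2)<75)).astype(np.uint8); m[:14]=0
    m=cv2.morphologyEx(m,cv2.MORPH_OPEN,np.ones((9,9)))
    for k in cv2.findContours(m,0,2)[0]:
        if cv2.contourArea(k)<1500: continue
        (u,v),(w,h),a=cv2.minAreaRect(k)
        print("blob x %.3f y %.3f size %.0f %.0f ang %.0f"%(.5-v*.6e-3,.42-u*.6e-3,w*.6,h*.6,a))
E
python3 - <<'E'
from h import *
check()
a=SP["A"];t=fr(*TRAY,0,.045)
plan([(a[0],a[1],.238,a[2]+H),(a[0],a[1],.041,a[2]+H),(a[0],a[1],.13,a[2]+H),(*t,.13,TRAY[1]+H),(*t,.047,TRAY[1]+H)])
E
```

```text
blob x 0.342 y 0.341 size 70 39 ang 87
blob x 0.374 y 0.227 size 39 59 ang 34
blob x 0.410 y 0.107 size 35 59 ang 7
blob x 0.412 y 0.010 size 58 36 ang 82
blob x 0.416 y -0.099 size 67 41 ang 54
now [0.27   0.6183 0.2386] psi 1.159 tiltz [-0.    -0.001 -1.   ] q6 -0.04 t 0.2 w 8.52 gf 0.0
turn  -27.6  shift  -5.32 -28.15   0.06   q6~-0.86
turn   -0.0  shift   0.00   0.00  19.70   q6~-0.86
turn   -0.0  shift   0.00   0.00  -8.90   q6~-0.86
turn   -3.0  shift -19.79   1.85  -0.00   q6~-1.07
turn   -0.0  shift   0.00   0.00   8.30   q6~-1.07
```

>>> move_arm --series '[4, 0, 0, 0, 0, 0, -9.2, 4, 0, 0, 0, 0, 0, -9.2, 4, 0, 0, 0, 0, 0, -9.2, 4, -0.9, -4.7, 0, 0, 0, 0, 4, -0.9, -4.7, 0, 0, 0, 0]' --grip_force 60

```text
time: 0.88
tool_pos: [0.2947, 0.5252, 0.2388]
tcp_rot: [0.112, -3.14, 0.001]
wrist_force: [0.7, -0.4, -0.3]
width: 0.472
grip_force: 0.0
```

>>> move_arm --series '[4, -0.9, -4.7, 0, 0, 0, 0, 4, -0.9, -4.7, 0, 0, 0, 0, 4, -0.9, -4.7, 0, 0, 0, 0, 4, -0.8, -4.7, 0, 0, 0, 0, 4, 0, 0, 5, 0, 0, 0]'

```text
time: 1.5
tool_pos: [0.3463, 0.341, 0.1935]
tcp_rot: [-0.104, 3.131, 0.01]
wrist_force: [0.5, 0.9, -0.5]
width: 0.467
grip_force: 0.0
```

>>> move_arm --series '[4, 0, 0, 5, 0, 0, 0, 4, 0, 0, 4, 0, 0, 0, 4, 0, 0, 0, 0, 0, 0, 4, 0, 0, 0, 0, 0, 0]'

```text
time: 2.0
tool_pos: [0.3436, 0.3418, 0.1007]
tcp_rot: [-0.11, 3.138, 0.002]
wrist_force: [0.4, -0.6, 1.1]
width: 0.466
grip_force: 0.0
```

```bash
python3 - <<'E'
from h import *
c=calibration("wrist"); im=read_camera("wrist")
a=SP["A"]
o=ortho(im,c,a[0]+.07,a[1]+.08,320,280,.056,.5)
cv2.imwrite("pics/w1.png",np.hstack([cv2.resize(im[:,:,::-1],(480,360)),cv2.copyMakeBorder(o,0,80,0,0,0)]))
plan([(a[0],a[1],.041,a[2]+H)])
E
```

```text
now [0.3441 0.3423 0.1014] psi 1.641 tiltz [ 0.003  0.002 -1.   ] q6 -0.91 t 2.0 w 3.98 gf 0.0
turn    0.0  shift   0.14  -0.10   6.04   q6~-0.86
```

View pics/w1.png

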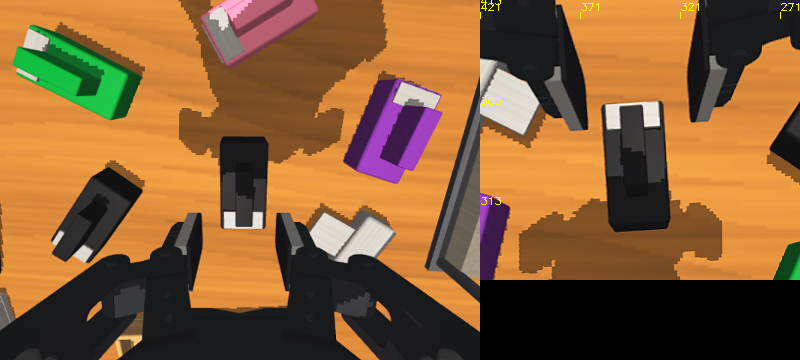

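>>> move_arm --series '[4, 0.1, 0, 3, 0, 0, 0, 4, 0, 0, 3, 0, 0, 0, 4, 0, 0, 0, 0, 0, 0, 0, 0, 0, 0, 0, 0, 0, 0, 0, 0, 0, 0, 0, 0]'

```text
time: 2.68
tool_pos: [0.3432, 0.3422, 0.0413]
tcp_rot: [-0.11, 3.137, 0.004]
wrist_force: [0.7, -0.6, -1.6]
width: 0.125
grip_force: 60.0
```

>>> move_arm --series '[0, 0, 0, 0, 0, 0, 0, 0, 0, 0, 0, 0, 0, 0, 0, 0, 0, -4, 0, 0, 0, 0, 0, 0, -4, 0, 0, 0]'

```text
time: 3.18
tool_pos: [0.341, 0.3401, 0.1195]
tcp_rot: [0.11, -3.138, 0.002]
wrist_force: [0.3, -0.2, -1.5]
width: 0.125
grip_force: 60.1
```

```bash
python3 - <<'E'
from h import *
t=fr(*TRAY,0,.045);f=TRAY[1]+H;b=SP["B"];t2=fr(*TRAY,0,-.03)
plan([(*t,.12,f),(*t,.047,f),(*t,.12,f),(b[0],b[1],.12,b[2]+H),(b[0],b[1],.041,b[2]+H),(b[0],b[1],.121,b[2]+H),(*t2,.121,f),(*t2,.047,f)])
E
```

```text
now [0.341  0.3401 0.1195] psi 1.641 tiltz [-0.002 -0.002 -1.   ] q6 -0.91 t 3.2 w 1.07 gf 60.1
turn   -3.0  shift -19.99   1.94  -0.05   q6~-1.07
turn   -0.0  shift   0.00   0.00   7.30   q6~-1.07
turn   -0.0  shift   0.00   0.00  -7.30   q6~-1.07
turn   39.1  shift   4.79 -21.91  -0.00   q6~-0.48
turn   -0.0  shift   0.00   0.00   7.90   q6~-0.48
turn   -0.0  shift   0.00   0.00  -8.00   q6~-0.48
turn  -39.1  shift -17.54   6.48  -0.00   q6~-1.18
turn   -0.0  shift   0.00   0.00   7.40   q6~-1.18
```

>>> move_arm --series '[0, 0, 0, 0, 0, 0, -3, 0, -5, 0.5, 0, 0, 0, 0, 0, -5, 0.5, 0, 0, 0, 0, 0, -5, 0.4, 0, 0, 0, 0, 0, -4.8, 0.4, 0, 0, 0, 0]'

```text
time: 3.8
tool_pos: [0.5374, 0.3829, 0.1189]
tcp_rot: [0.192, -3.135, 0.001]
wrist_force: [0.3, 0.5, -1.4]
width: 0.124
grip_force: 60.2
```

>>> move_arm --series '[0, 0, 0, 0, 0, 0, 0, 0, 0, 0, 4, 0, 0, 0, 0, 0, 0, 2.5, 0, 0, 0, 0, 0, 0, 0.8, 0, 0, 0, 0, 0, 0, 0, 0, 0, 0]'

```text
time: 4.42
tool_pos: [0.5349, 0.3826, 0.0467]
tcp_rot: [0.192, -3.134, 0.001]
wrist_force: [0.1, -0.3, -1.4]
width: 0.128
grip_force: 60.2
```

>>> move_arm --series '[4, 0, 0, 0, 0, 0, 0, 4, 0, 0, 0, 0, 0, 0, 4, 0, 0, -3.3, 0, 0, 0, 4, 0, 0, -4, 0, 0, 0, 4, 0, 0, 0, 0, 0, 0]'

```text
time: 5.05
tool_pos: [0.539, 0.3849, 0.1244]
tcp_rot: [-0.192, 3.128, 0.007]
wrist_force: [1.5, 1.3, 0.1]
width: 0.467
grip_force: 0.0
```

```bash
python3 - <<'E'
from h import *
t=fr(*TRAY,0,.045);print(t)
b=SP["B"]
plan([(b[0],b[1],.12,b[2]+H),(b[0],b[1],.041,b[2]+H)])
E
```

```text
[0.53702361 0.38366553]
now [0.539  0.3849 0.1244] psi 1.693 tiltz [ 0.008  0.005 -1.   ] q6 -1.11 t 5.0 w 3.98 gf 0.0
turn   39.2  shift   4.89 -22.13   0.44   q6~-0.48
turn   -0.0  shift   0.00   0.00   7.90   q6~-0.48
```

>>> move_arm --series '[4, 0, 0, 0, 0, 0, 8, 4, 0, 0, 0, 0, 0, 8, 4, 0, 0, 0, 0, 0, 8, 4, 0, 0, 0, 0, 0, 8, 4, 0, 0, 0, 0, 0, 7]'

```text
time: 5.68
tool_pos: [0.5355, 0.3825, 0.1182]
tcp_rot: [-0.872, -3.017, 0.002]
wrist_force: [-0.4, 0.4, 0.2]
width: 0.466
grip_force: 0.0
```

>>> move_arm --series '[4, 1, -4.4, 0, 0, 0, 0, 4, 1, -4.4, 0, 0, 0, 0, 4, 1, -4.4, 0, 0, 0, 0, 4, 1, -4.4, 0, 0, 0, 0, 4, 0.8, -4.4, 0, 0, 0, 0]'

```text
time: 6.3
tool_pos: [0.3771, 0.2205, 0.1184]
tcp_rot: [-0.865, -3.019, 0.001]
wrist_force: [0.5, 0.2, 0.2]
width: 0.469
grip_force: 0.0
```

>>> move_arm --series '[4, 0, 0, 4, 0, 0, 0, 4, 0, 0, 0, 0, 0, 0, 4, 0, 0, 0, 0, 0, 0]'

```text
time: 6.68
tool_pos: [0.3792, 0.222, 0.0797]
tcp_rot: [-0.866, -3.02, 0.0]
wrist_force: [0.0, 0.4, -0.1]
width: 0.468
grip_force: 0.0
```

```bash
python3 - <<'E'
from h import *
t=fr(*TRAY,0,-.03);f=TRAY[1]+H
b=SP["B"]
check()
plan([(b[0],b[1],.041,b[2]+H),(b[0],b[1],.121,b[2]+H),(*t,.121,f),(*t,.047,f)])
E
```

```text
blob x 0.410 y 0.107 size 35 58 ang 7
blob x 0.412 y 0.010 size 57 36 ang 82
blob x 0.412 y -0.101 size 57 40 ang 54
blob x 0.435 y 0.226 size 84 16 ang 63
blob x 0.364 y 0.292 size 195 196 ang 62
now [0.3798 0.2224 0.0801] psi 1.013 tiltz [ 0.001  0.001 -1.   ] q6 -0.54 t 6.7 w 3.98 gf 0.0
turn    0.2  shift   0.05   0.11   3.91   q6~-0.48
turn   -0.0  shift   0.00   0.00  -8.00   q6~-0.48
turn  -39.1  shift -17.54   6.48  -0.00   q6~-1.18
turn   -0.0  shift   0.00   0.00   7.40   q6~-1.18
```

>>> move_arm --series '[4, 0, 0.1, 3, 0, 0, 0, 4, 0, 0, 0.9, 0, 0, 0, 4, 0, 0, 0, 0, 0, 0, 0, 0, 0, 0, 0, 0, 0, 0, 0, 0, 0, 0, 0, 0]'

```text
time: 7.35
tool_pos: [0.3801, 0.223, 0.0412]
tcp_rot: [0.865, 3.019, 0.002]
wrist_force: [1.4, -0.2, -1.5]
width: 0.126
grip_force: 60.0
```

>>> move_arm --series '[0, 0, 0, 0, 0, 0, 0, 0, 0, 0, 0, 0, 0, 0, 0, 0, 0, -4, 0, 0, 0, 0, 0, 0, -4, 0, 0, 0, 0, 0, 0, 0, 0, 0, -8]'

```text
time: 7.98
tool_pos: [0.3818, 0.2239, 0.1238]
tcp_rot: [0.646, 3.069, 0.007]
wrist_force: [0.5, -0.4, -1.0]
width: 0.126
grip_force: 60.2
```

>>> move_arm --series '[0, 0, 0, 0, 0, 0, -8, 0, 0, 0, 0, 0, 0, -8, 0, 0, 0, 0, 0, 0, -8, 0, 0, 0, 0, 0, 0, -7, 0, 0, 0, 0, 0, 0, 0]'

```text
time: 8.6
tool_pos: [0.3788, 0.2223, 0.1198]
tcp_rot: [0.19, -3.135, 0.001]
wrist_force: [0.1, 0.1, -1.5]
width: 0.127
grip_force: 60.2
```

>>> move_arm --series '[0, -4.4, 1.6, 0, 0, 0, 0, 0, -4.4, 1.6, 0, 0, 0, 0, 0, -4.4, 1.6, 0, 0, 0, 0, 0, -4.3, 1.6, 0, 0, 0, 0, 0, 0, 0, 0, 0, 0, 0]'

```text
time: 9.22
tool_pos: [0.5479, 0.3088, 0.1198]
tcp_rot: [-0.188, 3.135, 0.001]
wrist_force: [-0.5, 1.1, -1.4]
width: 0.127
grip_force: 60.2
```

```bash
python3 - <<'E'
from h import *
t=fr(*TRAY,0,-.03);f=TRAY[1]+H
c=SP["C"]
plan([(*t,.047,f),(*t,.12,f),(c[0],c[1],.12,c[2]+H),(c[0],c[1],.08,c[2]+H)])
E
```

```text
now [0.5479 0.3088 0.1198] psi 1.691 tiltz [ 0.001  0.001 -1.   ] q6 -1.22 t 9.2 w 1.09 gf 60.2
turn   -0.1  shift   0.17   0.07   7.28   q6~-1.18
turn   -0.0  shift   0.00   0.00  -7.30   q6~-1.18
turn   14.0  shift  10.35 -21.74  -0.00   q6~-1.20
turn   -0.0  shift   0.00   0.00   4.00   q6~-1.20
```

>>> move_arm --series '[0, 0.1, 0, 4, 0, 0, 0, 0, 0, 0, 2.5, 0, 0, 0, 0, 0, 0, 0.8, 0, 0, 0, 0, 0, 0, 0, 0, 0, 0, 4, 0, 0, 0, 0, 0, 0]'

```text
time: 9.85
tool_pos: [0.5447, 0.3076, 0.0483]
tcp_rot: [-0.191, 3.134, 0.001]
wrist_force: [0.5, -0.4, 1.1]
width: 0.331
grip_force: 0.0
```

>>> move_arm --series '[4, 0, 0, 0, 0, 0, 0, 4, 0, 0, -3.5, 0, 0, 0, 4, 0, 0, -3.8, 0, 0, 0, 4, 0, 0, 0, 0, 0, 7, 4, 0, 0, 0, 0, 0, 7]'

```text
time: 10.48
tool_pos: [0.5451, 0.3078, 0.122]
tcp_rot: [0.198, 3.133, 0.002]
wrist_force: [-1.0, -0.2, -1.4]
width: 0.472
grip_force: 0.0
```

>>> move_arm --series '[4, 2, -4.3, 0, 0, 0, 0, 4, 2, -4.3, 0, 0, 0, 0, 4, 2, -4.3, 0, 0, 0, 0, 4, 2.2, -4.4, 0, 0, 0, 0, 4, 2.2, -4.4, 0, 0, 0, 0]'

```text
time: 11.1
tool_pos: [0.414, 0.1036, 0.1208]
tcp_rot: [0.191, 3.134, 0.0]
wrist_force: [-0.1, -0.5, -0.3]
width: 0.467
grip_force: 0.0
```

>>> move_arm --series '[4, 0, 0, 4, 0, 0, 0, 4, 0, 0, 0, 0, 0, 0]'

```text
time: 11.35
tool_pos: [0.4119, 0.1037, 0.0786]
tcp_rot: [-0.193, -3.131, 0.002]
wrist_force: [-1.1, -0.3, 0.7]
width: 0.469
grip_force: 0.0
```

```bash
python3 - <<'E'
from h import *
f=MAG[1]+H;p=fr(*MAG,*PK[1])
c=SP["C"]
check()
plan([(c[0],c[1],.041,c[2]+H),(c[0],c[1],.131,c[2]+H),(*p,.131,f),(*p,.047,f)])
E
```

```text
blob x 0.338 y 0.195 size 81 32 ang 85
blob x 0.366 y 0.054 size 78 32 ang 80
blob x 0.412 y -0.101 size 58 40 ang 55
blob x 0.412 y 0.010 size 58 36 ang 82
blob x 0.455 y 0.047 size 73 10 ang 81
blob x 0.432 y 0.141 size 120 176 ang 90
now [0.4136 0.1044 0.08  ] psi 1.448 tiltz [-0.002 -0.    -1.   ] q6 -1.26 t 11.4 w 3.99 gf 0.0
turn   -0.0  shift  -0.31   0.20   3.90   q6~-1.20
turn   -0.0  shift   0.00   0.00  -9.00   q6~-1.20
turn  -15.1  shift -10.68  -2.50  -0.00   q6~-1.53
turn   -0.0  shift   0.00   0.00   8.40   q6~-1.53
```

>>> move_arm --series '[4, -0.3, 0.2, 3, 0, 0, 0, 4, 0, 0, 0.9, 0, 0, 0, 4, 0, 0, 0, 0, 0, 0, 0, 0, 0, 0, 0, 0, 0, 0, 0, 0, 0, 0, 0, 0]'

```text
time: 12.02
tool_pos: [0.4187, 0.1066, 0.0423]
tcp_rot: [0.191, 3.134, 0.001]
wrist_force: [-0.4, 0.5, 1.2]
width: 0.126
grip_force: 60.9
```

>>> move_arm --series '[0, 0, 0, 0, 0, 0, 0, 0, 0, 0, 0, 0, 0, 0, 0, 0, 0, -4.5, 0, 0, 0, 0, 0, 0, -4.5, 0, 0, 0, 0, 0, 0, 0, 0, 0, -8]'

```text
time: 12.65
tool_pos: [0.4207, 0.1067, 0.1352]
tcp_rot: [-0.033, 3.134, 0.002]
wrist_force: [1.2, 0.3, -1.7]
width: 0.123
grip_force: 60.5
```

>>> move_arm --series '[0, 0, 0, 0, 0, 0, -7, 0, -3.6, -0.8, 0, 0, 0, 0, 0, -3.6, -0.8, 0, 0, 0, 0, 0, -3.5, -0.9, 0, 0, 0, 0, 0, 0, 0, 0, 0, 0, 0]'

```text
time: 13.28
tool_pos: [0.5291, 0.0959, 0.1309]
tcp_rot: [-0.218, 3.134, -0.0]
wrist_force: [-1.0, 0.1, -1.3]
width: 0.126
grip_force: 60.4
```

>>> move_arm --series '[0, 0, 0, 0, 0, 0, 0, 0, 0, 0, 0, 0, 0, 0]'

```text
time: 13.52
tool_pos: [0.5258, 0.0964, 0.1307]
tcp_rot: [0.22, -3.132, 0.0]
wrist_force: [-0.2, -0.2, -2.0]
width: 0.126
grip_force: 60.4
```

```bash
python3 - <<'E'
from h import *
f=MAG[1]+H;p=fr(*MAG,*PK[1])
plan([(*p,.047,f)])
c=calibration("wrist"); im=read_camera("wrist")
o=ortho(im,c,p[0]+.11,p[1]+.08,300,360,.025,.5)
cv2.imwrite("pics/w2.png",np.hstack([cv2.resize(im[:,:,::-1],(480,360)),o]))
print(p)
E
```

```text
now [0.5258 0.0964 0.1307] psi 1.711 tiltz [-0.002 -0.    -1.   ] q6 -1.58 t 13.5 w 1.07 gf 60.4
turn   -0.1  shift  -0.05  -0.01   8.37   q6~-1.53
[0.52631008 0.09637194]
```

View pics/w2.png

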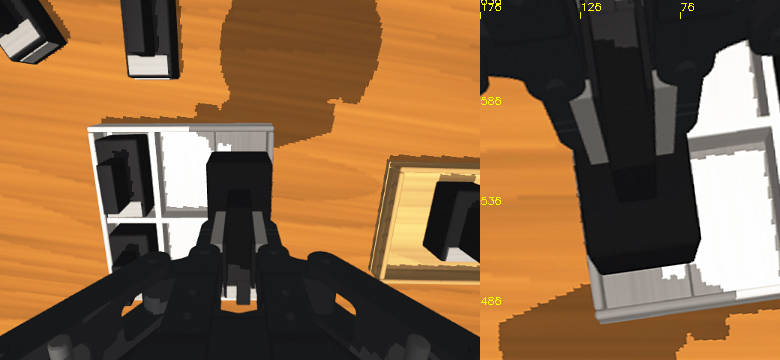

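>>> move_arm --series '[0, 0, 0, 4, 0, 0, 0, 0, 0, 0, 2, 0, 0, 0, 0, 0, 0, 1.5, 0, 0, 0, 0, 0, 0, 0.8, 0, 0, 0, 0, 0, 0, 0, 0, 0, 0]'

```text
time: 14.2
tool_pos: [0.5275, 0.0965, 0.0485]
tcp_rot: [-0.219, 3.133, 0.0]
wrist_force: [-0.3, -0.5, -1.3]
width: 0.124
grip_force: 60.4
```

>>> move_arm --series '[3, 0, 0, 0, 0, 0, 0, 3, 0, 0, 0, 0, 0, 0, 3, 0, 0, -4, 0, 0, 0, 3, 0, 0, -4, 0, 0, 0, 3, 0, 0, 0, 0, 0, 0]'

```text
time: 14.82
tool_pos: [0.5309, 0.0969, 0.1331]
tcp_rot: [-0.219, 3.125, 0.001]
wrist_force: [-0.1, -0.2, 0.1]
width: 0.351
grip_force: 0.0
```

```bash
python3 - <<'E'
from h import *
d=SP["D"]
plan([(d[0],d[1],.12,d[2]+H),(d[0],d[1],.08,d[2]+H)])
E
```

```text
now [0.5309 0.0969 0.1331] psi 1.71 tiltz [ 0.009  0.001 -1.   ] q6 -1.58 t 14.8 w 3.0 gf 0.0
turn    1.8  shift  12.08  -7.38   1.31   q6~-1.65
turn   -0.0  shift   0.00   0.00   4.00   q6~-1.65
```

>>> move_arm --series '[4, 0, 0, 0.8, 0, 0, 2, 4, 3.9, -2.5, 0, 0, 0, 0, 4, 3.9, -2.5, 0, 0, 0, 0, 4, 3.8, -2.4, 0, 0, 0, 0, 4, 0, 0, 4, 0, 0, 0]'

```text
time: 15.45
tool_pos: [0.4187, 0.0094, 0.0804]
tcp_rot: [-0.159, 3.134, -0.001]
wrist_force: [1.0, -0.2, 0.3]
width: 0.468
grip_force: 0.0
```

>>> move_arm --series '[4, 0, 0, 0, 0, 0, 0, 4, 0, 0, 0, 0, 0, 0]'

```text
time: 15.7
tool_pos: [0.4193, 0.0108, 0.0798]
tcp_rot: [0.164, -3.135, -0.0]
wrist_force: [0.8, -0.0, -0.0]
width: 0.467
grip_force: 0.0
```

```bash
python3 - <<'E'
from h import *
d=SP["D"]
f=MAG[1]+H;p=fr(*MAG,*PK[2]);check()
plan([(d[0],d[1],.041,d[2]+H),(d[0],d[1],.131,d[2]+H),(*p,.131,f),(*p,.047,f)])
E
```

```text
blob x 0.306 y 0.018 size 19 71 ang 90
blob x 0.358 y -0.069 size 79 27 ang 88
blob x 0.361 y 0.079 size 36 81 ang 2
blob x 0.435 y -0.016 size 112 206 ang 90
now [0.4202 0.0109 0.0806] psi 1.676 tiltz [-0.  0. -1.] q6 -1.71 t 15.8 w 4.01 gf 0.0
turn   -0.2  shift   0.14  -0.02   3.96   q6~-1.65
turn   -0.0  shift   0.00   0.00  -9.00   q6~-1.65
turn   -1.9  shift -11.86   1.88  -0.00   q6~-1.63
turn   -0.0  shift   0.00   0.00   8.40   q6~-1.63
```

>>> move_arm --series '[4, 0.1, 0, 3, 0, 0, 0, 4, 0, 0, 0.9, 0, 0, 0, 4, 0, 0, 0, 0, 0, 0, 0, 0, 0, 0, 0, 0, 0, 0, 0, 0, 0, 0, 0, 0]'

```text
time: 16.38
tool_pos: [0.4198, 0.0105, 0.0425]
tcp_rot: [-0.165, 3.135, -0.0]
wrist_force: [0.7, 0.1, -0.5]
width: 0.122
grip_force: 59.3
```

>>> move_arm --series '[0, 0, 0, 0, 0, 0, 0, 0, 0, 0, 0, 0, 0, 0, 0, 0, 0, -4.5, 0, 0, 0, 0, 0, 0, -4.5, 0, 0, 0, 0, 0, 0, 0, 0, 0, -2]'

```text
time: 17.0
tool_pos: [0.4217, 0.0104, 0.135]
tcp_rot: [-0.221, 3.126, -0.001]
wrist_force: [-0.3, 0.2, -2.0]
width: 0.124
grip_force: 59.5
```

>>> move_arm --series '[0, -4, 0.6, 0, 0, 0, 0, 0, -4, 0.6, 0, 0, 0, 0, 0, -3.9, 0.6, 0, 0, 0, 0, 0, 0, 0, 0, 0, 0, 0, 0, 0, 0, 0, 0, 0, 0]'

```text
time: 17.62
tool_pos: [0.532, 0.0448, 0.1293]
tcp_rot: [0.22, -3.13, -0.0]
wrist_force: [0.7, 0.4, -0.9]
width: 0.126
grip_force: 59.3
```

```bash
python3 - <<'E'
from h import *
f=MAG[1]+H;p=fr(*MAG,*PK[2]);check()
plan([(*p,.047,f)])
E
```

```text
blob x 0.412 y -0.101 size 57 40 ang 54
blob x 0.387 y 0.047 size 186 201 ang 88
now [0.5319 0.0447 0.1296] psi 1.711 tiltz [-0.004 -0.    -1.   ] q6 -1.67 t 17.7 w 1.09 gf 59.3
turn   -0.1  shift  -0.18   0.09   8.26   q6~-1.63
```

>>> move_arm --series '[0, -0.2, 0.1, 4, 0, 0, 0, 0, 0, 0, 2, 0, 0, 0, 0, 0, 0, 1.4, 0, 0, 0, 0, 0, 0, 0.8, 0, 0, 0, 0, 0, 0, 0, 0, 0, 0]'

```text
time: 18.3
tool_pos: [0.5355, 0.0461, 0.0491]
tcp_rot: [0.219, -3.133, 0.0]
wrist_force: [0.4, 0.1, -0.3]
width: 0.124
grip_force: 59.4
```

>>> move_arm --series '[3, 0, 0, 0, 0, 0, 0, 3, 0, 0, 0, 0, 0, 0, 3, 0, 0, -4, 0, 0, 0, 3, 0, 0, -4, 0, 0, 0, 3, 0, 0, 0, 0, 0, 0]'

```text
time: 18.92
tool_pos: [0.5396, 0.0464, 0.1342]
tcp_rot: [-0.219, 3.124, -0.0]
wrist_force: [0.9, 0.2, 0.0]
width: 0.354
grip_force: 0.0
```

>>> move_arm --series '[4, 0, 0, 0, 0, 0, 0, 4, 0, 0, 0, 0, 0, 0]'

```text
time: 19.18
tool_pos: [0.5346, 0.0462, 0.1278]
tcp_rot: [0.219, -3.131, -0.0]
wrist_force: [-0.5, 0.6, -0.2]
width: 0.471
grip_force: 0.0
```

```bash
python3 - <<'E'
from h import *
d=SP["E"]
plan([(d[0],d[1],.127,d[2]+H),(d[0],d[1],.08,d[2]+H)])
E
```

```text
now [0.5346 0.0462 0.1278] psi 1.711 tiltz [-0.003 -0.    -1.   ] q6 -1.67 t 19.2 w 4.03 gf 0.0
turn  -29.1  shift  18.10  -4.45   0.08   q6~-2.45
turn   -0.0  shift   0.00   0.00   4.70   q6~-2.45
```

>>> move_arm --series '[4, 2.8, -2.3, 0, 0, 0, 0, 4, 2.8, -2.3, 0, 0, 0, 0, 4, 2.8, -2.3, 0, 0, 0, 0, 4, 2.8, -2.3, 0, 0, 0, 0, 4, 0, 0, 0, 0, 0, 0]'

```text
time: 19.8
tool_pos: [0.4351, -0.0613, 0.1276]
tcp_rot: [0.215, -3.131, -0.001]
wrist_force: [-0.3, 0.4, -0.6]
width: 0.468
grip_force: 0.0
```

>>> move_arm --series '[4, 0, 0, 0, 0, 0, -9, 4, 0, 0, 0, 0, 0, -9, 4, 0, 0, 0, 0, 0, -9, 4, 0, 0, 0, 0, 0, 0, 4, 0, 0, 0, 0, 0, 0]'

```text
time: 20.42
tool_pos: [0.4377, -0.0601, 0.1288]
tcp_rot: [0.941, -2.997, -0.001]
wrist_force: [-0.3, -0.2, -0.4]
width: 0.467
grip_force: 0.0
```

```bash
python3 - <<'E'
from h import *
d=SP["E"]
plan([(d[0],d[1],.127,2.18),(d[0],d[1],.08,2.18)])
c=calibration("wrist"); im=read_camera("wrist")
o=ortho(im,c,.50,-.02,320,360,.056,.5)
cv2.imwrite("pics/w3.png",np.hstack([cv2.resize(im[:,:,::-1],(480,360)),o]))
E
```

```text
now [ 0.4377 -0.0601  0.1288] psi 2.18 tiltz [-0.001  0.    -1.   ] q6 -2.37 t 20.4 w 3.99 gf 0.0
turn   -0.0  shift   3.89  -1.95   0.18   q6~-2.41
turn   -0.0  shift   0.00   0.00   4.70   q6~-2.41
```

View pics/w3.png

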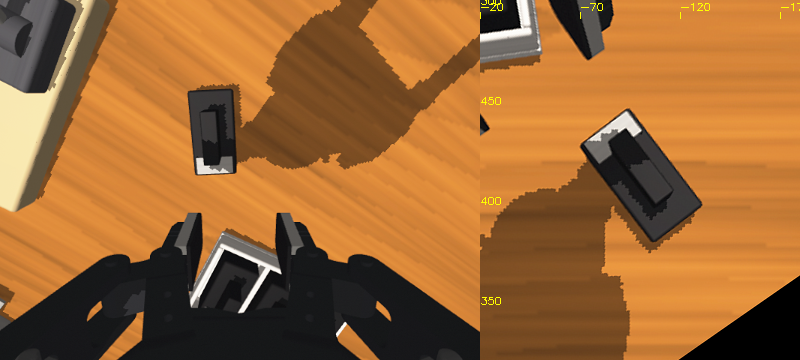

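>>> move_arm --series '[4, 2, -1, 1, 0, 0, 0, 4, 2, -1, 3, 0, 0, 0, 4, 0, 0, 3, 0, 0, 0, 4, 0, 0, 0, 0, 0, 0, 4, 0, 0, 0, 0, 0, 0]'

```text
time: 21.1
tool_pos: [0.4171, -0.0999, 0.0601]
tcp_rot: [-0.944, 2.996, -0.001]
wrist_force: [0.7, -0.2, -0.3]
width: 0.469
grip_force: 0.0
```

```bash
python3 - <<'E'
from h import *
d=(.4165,-.0995)
f=MAG[1]+H;p=fr(*MAG,*PK[5])
plan([(d[0],d[1],.041,2.18),(d[0],d[1],.14,2.18),(*p,.14,f),(*p,.047,f)])
E
```

```text
now [ 0.4171 -0.0999  0.0601] psi 2.181 tiltz [ 0.001 -0.    -1.   ] q6 -2.47 t 21.1 w 4.01 gf 0.0
turn    0.1  shift   0.03   0.07   1.91   q6~-2.41
turn   -0.0  shift   0.00   0.00  -9.90   q6~-2.41
turn   26.8  shift -22.14  12.74  -0.00   q6~-1.62
turn   -0.0  shift   0.00   0.00   9.30   q6~-1.62
```

>>> move_arm --series '[4, 0, 0, 1.9, 0, 0, 0, 4, 0, 0, 0, 0, 0, 0, 0, 0, 0, 0, 0, 0, 0, 0, 0, 0, 0, 0, 0, 0, 0, 0, 0, 0, 0, 0, 0]'

```text
time: 21.72
tool_pos: [0.4178, -0.1001, 0.0416]
tcp_rot: [-0.944, 2.994, -0.002]
wrist_force: [0.0, 0.8, 5.9]
width: 0.124
grip_force: 59.9
```

>>> move_arm --series '[0, 0, 0, -3, 0, 0, 0, 0, 0, 0, -4, 0, 0, 0, 0, 0, 0, -3, 0, 0, 0, 0, 0, 0, 0, 0, 0, 9, 0, 0, 0, 0, 0, 0, 9]'

```text
time: 22.35
tool_pos: [0.4164, -0.0998, 0.1408]
tcp_rot: [-0.456, 3.108, -0.001]
wrist_force: [-0.7, -0.4, -1.2]
width: 0.128
grip_force: 58.9
```

>>> move_arm --series '[0, 0, 0, 0, 0, 0, 9, 0, -3.7, 2.1, 0, 0, 0, 0, 0, -3.7, 2.1, 0, 0, 0, 0, 0, -3.7, 2.1, 0, 0, 0, 0, 0, -3.7, 2.1, 0, 0, 0, 0]'

```text
time: 22.98
tool_pos: [0.5518, 0.0049, 0.1399]
tcp_rot: [0.219, -3.133, 0.0]
wrist_force: [-0.1, -0.4, -0.9]
width: 0.127
grip_force: 58.9
```

>>> move_arm --series '[0, -3.7, 2.2, 0, 0, 0, 0, 0, -3.6, 2.1, 0, 0, 0, 0, 0, 0, 0, 0, 0, 0, 0, 0, 0, 0, 0, 0, 0, 0]'

```text
time: 23.48
tool_pos: [0.6165, 0.0566, 0.1394]
tcp_rot: [0.22, -3.132, 0.0]
wrist_force: [-0.5, 0.2, -1.2]
width: 0.131
grip_force: 58.9
```

```bash
python3 - <<'E'
from h import *
f=MAG[1]+H;p=fr(*MAG,*PK[5])
plan([(*p,.047,f)])
E
```

```text
now [0.6165 0.0566 0.1394] psi 1.711 tiltz [-0.002 -0.    -1.   ] q6 -1.66 t 23.5 w 1.12 gf 58.9
turn   -0.1  shift  -0.13   0.12   9.24   q6~-1.62
```

>>> move_arm --series '[0, -0.1, 0.1, 4, 0, 0, 0, 0, 0, 0, 3, 0, 0, 0, 0, 0, 0, 1.4, 0, 0, 0, 0, 0, 0, 0.8, 0, 0, 0, 0, 0, 0, 0, 0, 0, 0]'

```text
time: 24.1
tool_pos: [0.6185, 0.0576, 0.0486]
tcp_rot: [-0.219, 3.134, -0.0]
wrist_force: [-0.4, 0.9, -1.6]
width: 0.123
grip_force: 59.0
```

>>> move_arm --series '[3, 0, 0, 0, 0, 0, 0, 3, 0, 0, 0, 0, 0, 0, 3, 0, 0, -4, 0, 0, 0, 3, 0, 0, -4, 0, 0, 0, 3, 0, 0, -4, 0, 0, 0]'

```text
time: 24.72
tool_pos: [0.6187, 0.0579, 0.1703]
tcp_rot: [-0.219, 3.133, -0.0]
wrist_force: [1.1, 0.4, -0.2]
width: 0.349
grip_force: 0.0
```

>>> move_arm --series '[4, 3, -5, 0, 0, 0, 0, 4, 3, -5, 0, 0, 0, 0, 4, 3, -5, 0, 0, 0, 0, 4, 3, -5, 0, 0, 0, 0, 4, 0, 0, 0, 0, 0, 0]'

```text
time: 25.35
tool_pos: [0.5264, -0.1603, 0.1693]
tcp_rot: [-0.211, 3.133, -0.002]
wrist_force: [0.3, 1.1, 0.9]
width: 0.469
grip_force: 0.0
```

```bash
python3 - <<'E'
from h import *
plan([])
c=calibration("top"); im=read_camera("top")
o=ortho(im,c,.68,.45,800,330,.056,.65)
c=calibration("wrist"); im=read_camera("wrist")
w=cv2.resize(im[:,:,::-1],(360,270));
cv2.imwrite("pics/c1.png",np.vstack([o,np.hstack([w,np.zeros((270,440,3),np.uint8)])]))
E
```

```text
now [ 0.5264 -0.1603  0.1693] psi 1.705 tiltz [ 0.001 -0.001 -1.   ] q6 -2.05 t 25.4 w 4.01 gf 0.0
```

View pics/c1.png

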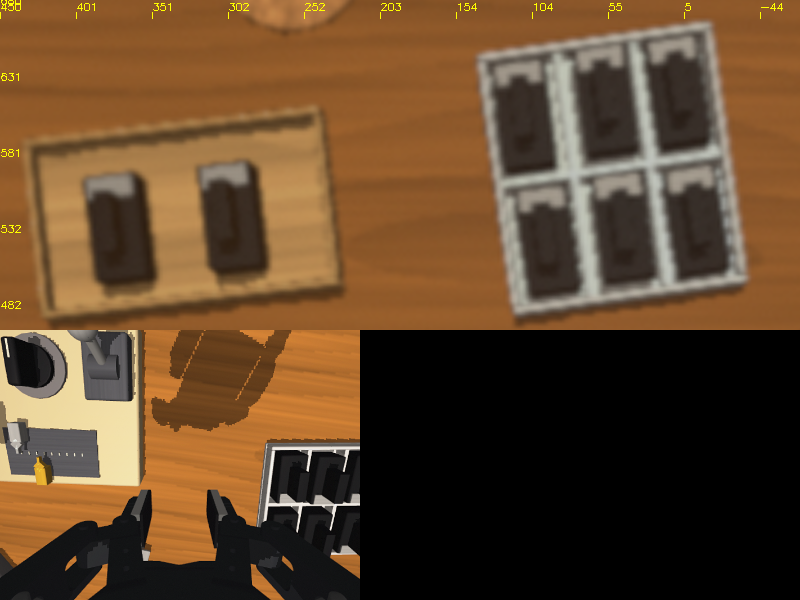

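```bash
python3 - <<'E'
from h import *
plan([(.58,-.31,.2,1.665)])
E
```

```text
now [ 0.5277 -0.1574  0.1691] psi 1.709 tiltz [ 0.002  0.    -1.   ] q6 -2.04 t 25.4 w 4.0 gf 0.0
turn    2.5  shift  -3.77 -15.69  -3.09   q6~-2.16
```

>>> move_arm --series '[4, 0, 0, -3, 0, 0, 2.5, 4, -1, -4, 0, 0, 0, 0, 4, -1, -4, 0, 0, 0, 0, 4, -1, -4, 0, 0, 0, 0, 4, -0.8, -3.7, 0, 0, 0, 0]'

```text
time: 26.08
tool_pos: [0.5823, -0.3089, 0.1985]
tcp_rot: [-0.155, 3.137, 0.0]
wrist_force: [0.2, -0.1, -0.3]
width: 0.471
grip_force: 0.0
```

>>> move_arm --series '[4, 0, 0, 0, 0, 0, 0, 4, 0, 0, 0, 0, 0, 0, 4, 0, 0, 0, 0, 0, 0]'

```text
time: 26.45
tool_pos: [0.5805, -0.3078, 0.1982]
tcp_rot: [0.154, -3.138, -0.001]
wrist_force: [0.4, -0.5, -0.3]
width: 0.467
grip_force: 0.0
```

```bash
python3 - <<'E'
from h import *
plan([])
c=calibration("wrist"); im=read_camera("wrist")
print("cam",(-cv2.Rodrigues(c["rvec"])[0].T@np.ravel(c["tvec"])).round(3))
cv2.imwrite("pics/s1.png",np.hstack([cv2.resize(im[:,:,::-1],(400,300)),ortho(im,c,.56,-.2,400,300,.045,.6)]))
E
```

```text
now [ 0.5805 -0.3078  0.1982] psi 1.669 tiltz [-0.     0.001 -1.   ] q6 -2.19 t 26.4 w 3.99 gf 0.0
cam [ 0.508 -0.315  0.333]
```

View pics/s1.png

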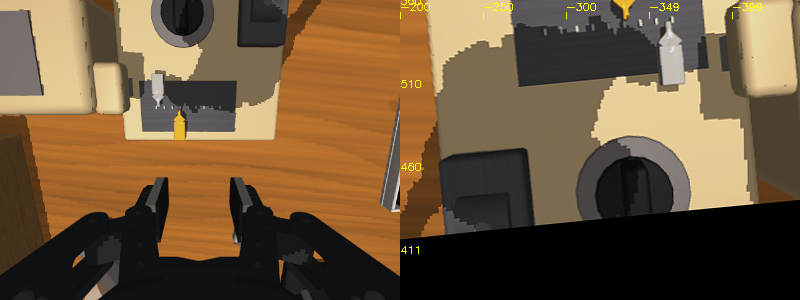

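```bash
python3 - <<'E'
from h import *
c=calibration("wrist"); im=read_camera("wrist")
a=ortho(im,c,.58,-.29,400,300,.046,.25,tick=25)
b=ortho(im,c,.48,-.27,400,300,.080,.35,tick=35)
c=calibration("top"); im=read_camera("top")
cv2.imwrite("pics/s2.png",np.hstack([a,b]))
E
```

```text
(no output)
```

View pics/s2.png

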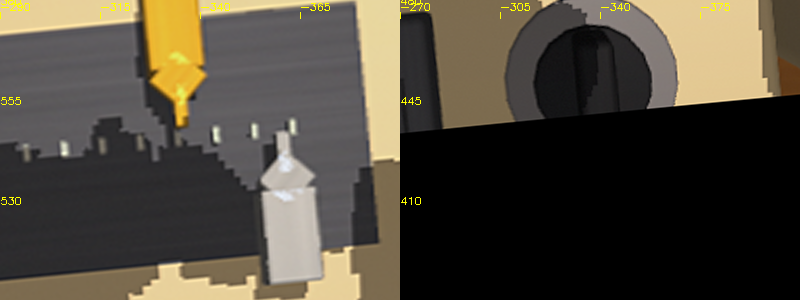

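```bash
python3 - <<'E'
from h import *
plan([(.52,-.335,.2,1.662)])
E
```

```text
now [ 0.5804 -0.3085  0.1985] psi 1.668 tiltz [ 0.  0. -1.] q6 -2.19 t 26.6 w 3.98 gf 0.0
turn    0.3  shift   6.25  -2.09  -0.15   q6~-2.23
```

>>> move_arm --series '[4, 3, -1, 0, 0, 0, 0, 4, 2.7, -1.1, 0, 0, 0, 0, 4, 0, 0, 0, 0, 0, 0, 4, 0, 0, 0, 0, 0, 0]'

```text
time: 27.1
tool_pos: [0.5261, -0.3356, 0.1987]
tcp_rot: [-0.151, 3.137, -0.0]
wrist_force: [0.9, -0.6, 0.3]
width: 0.466
grip_force: 0.0
```

```bash
python3 - <<'E'
from h import *
plan([])
c=calibration("wrist"); im=read_camera("wrist")
print("cam",(-cv2.Rodrigues(c["rvec"])[0].T@np.ravel(c["tvec"])).round(4))
a=ortho(im,c,.51,-.19,550,400,.080,.4,tick=40)
cv2.imwrite("pics/s3.png",a)
E
```

```text
now [ 0.5261 -0.3356  0.1987] psi 1.667 tiltz [ 0.001 -0.    -1.   ] q6 -2.27 t 27.1 w 3.98 gf 0.0
cam [ 0.4536 -0.343   0.3332]
```

View pics/s3.png

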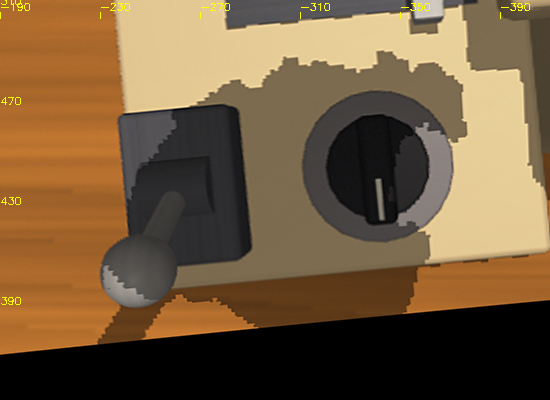

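```bash
python3 - <<'E'
from h import *
plan([(.442,-.3405,.2,1.656),(.442,-.3405,.08,1.656),(.442,-.3405,.049,1.656)])
E
```

```text
now [ 0.5263 -0.3355  0.1986] psi 1.667 tiltz [ 0.001 -0.    -1.   ] q6 -2.28 t 27.1 w 4.02 gf 0.0
turn    0.6  shift   8.44   0.22  -0.14   q6~-2.31
turn   -0.0  shift   0.00   0.00  12.00   q6~-2.31
turn   -0.0  shift   0.00   0.00   3.10   q6~-2.31
```

>>> move_arm --series '[4, 2.8, 0.1, 0, 0, 0, 0.6, 4, 2.8, 0.1, 0, 0, 0, 0, 4, 2.8, 0.1, 0, 0, 0, 0, 4, 0, 0, 4, 0, 0, 0, 4, 0, 0, 3, 0, 0, 0]'

```text
time: 27.78
tool_pos: [0.4422, -0.3401, 0.1277]
tcp_rot: [-0.135, 3.138, -0.001]
wrist_force: [0.2, 0.1, -0.2]
width: 0.47
grip_force: 0.0
```

>>> move_arm --series '[4, 0, 0, 3, 0, 0, 0, 4, 0, 0, 0, 0, 0, 0, 4, 0, 0, 0, 0, 0, 0]'

```text
time: 28.15
tool_pos: [0.4428, -0.3407, 0.0993]
tcp_rot: [-0.135, 3.138, -0.001]
wrist_force: [0.6, 0.1, 0.4]
width: 0.467
grip_force: 0.0
```

```bash
python3 - <<'E'
from h import *
plan([(.442,-.3405,.08,1.656),(.442,-.3405,.049,1.656)])
c=calibration("wrist"); im=read_camera("wrist")
cv2.imwrite("pics/s4.png",im[:,:,::-1])
E
```

```text
now [ 0.4428 -0.3407  0.0993] psi 1.657 tiltz [ 0.001 -0.001 -1.   ] q6 -2.36 t 28.1 w 3.99 gf 0.0
turn    0.1  shift   0.08   0.02   1.93   q6~-2.31
turn   -0.0  shift   0.00   0.00   3.10   q6~-2.31
```

View pics/s4.png

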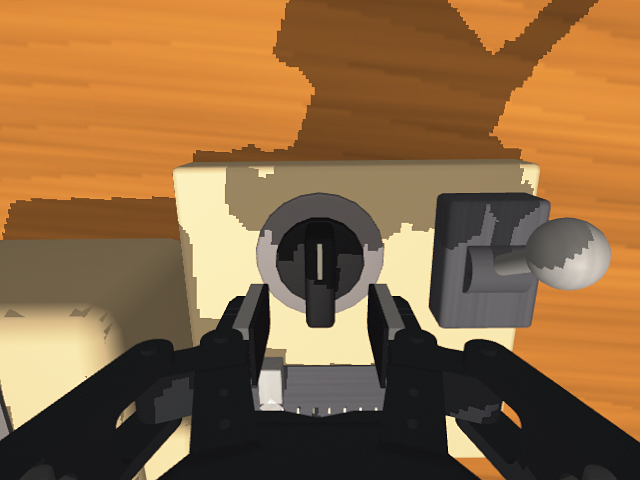

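>>> move_arm --series '[4, 0, 0, 3, 0, 0, 0, 4, 0, 0, 1, 0, 0, 0, 4, 0, 0, 0.5, 0, 0, 0, 4, 0, 0, 0.4, 0, 0, 0, 4, 0, 0, 0, 0, 0, 0]'

```text
time: 28.82
tool_pos: [0.4425, -0.341, 0.0505]
tcp_rot: [-0.134, 3.137, -0.002]
wrist_force: [-0.3, 0.2, 3.0]
width: 0.465
grip_force: 1.8
```

>>> move_arm --series '[0, 0, 0, 0, 0, 0, 0, 0, 0, 0, 0, 0, 0, 0, 0, 0, 0, 0, 0, 0, 0, 0, 0, 0, 0, 0, 0, 0]' --grip_force 40

```text
time: 29.32
tool_pos: [0.4435, -0.3401, 0.0523]
tcp_rot: [-0.133, 3.136, 0.0]
wrist_force: [-0.9, 7.7, 16.1]
width: 0.155
grip_force: 43.2
```

>>> move_arm --series '[3, 0, 0, -0.4, 0, 0, 0, 3, 0, 0, -0.4, 0, 0, 0, 0, 0, 0, 0, 0, 0, 0, 0, 0, 0, 0, 0, 0, 0, 0, 0, 0, 0, 0, 0, 0]'

```text
time: 29.95
tool_pos: [0.4419, -0.3402, 0.0579]
tcp_rot: [-0.134, 3.139, 0.001]
wrist_force: [-0.9, 2.6, 5.7]
width: 0.16
grip_force: 39.7
```

>>> move_arm --series '[0, 0, 0, 0, 0, 0, 0, 0, 0, 0, 0, 0, 0, 0]'

```text
time: 30.2
tool_pos: [0.4418, -0.3402, 0.0578]
tcp_rot: [-0.134, 3.139, 0.001]
wrist_force: [-1.0, 2.4, 4.1]
width: 0.156
grip_force: 39.7
```

>>> move_arm --series '[0, 0, 0, 0, 0, 0, 9.4, 0, 0, 0, 0, 0, 0, 9.4, 0, 0, 0, 0, 0, 0, 9.4, 0, 0, 0, 0, 0, 0, 9.4, 0, 0, 0, 0, 0, 0, 9.4]'

```text
time: 30.82
tool_pos: [0.4421, -0.3392, 0.0578]
tcp_rot: [-1.137, -2.928, -0.004]
wrist_force: [0.8, 6.4, 7.4]
width: 0.153
grip_force: 39.9
```

>>> move_arm --series '[0, 0, 0, 0, 0, 0, 9.4, 0, 0, 0, 0, 0, 0, 9.4, 0, 0, 0, 0, 0, 0, 9.4, 0, 0, 0, 0, 0, 0, 9.4, 0, 0, 0, 0, 0, 0, 9.4]'

```text
time: 31.45
tool_pos: [0.443, -0.3387, 0.0578]
tcp_rot: [-2.211, -2.231, -0.005]
wrist_force: [4.4, 7.1, 5.4]
width: 0.153
grip_force: 39.7
```

>>> move_arm --series '[0, 0, 0, 0, 0, 0, 9.4, 0, 0, 0, 0, 0, 0, 9.4, 0, 0, 0, 0, 0, 0, 9.4, 0, 0, 0, 0, 0, 0, 9.4, 0, 0, 0, 0, 0, 0, 9.4]'

```text
time: 32.08
tool_pos: [0.444, -0.3391, 0.0578]
tcp_rot: [-2.917, -1.165, -0.007]
wrist_force: [6.7, 7.1, 2.0]
width: 0.155
grip_force: 39.3
```

>>> move_arm --series '[0, 0, 0, 0, 0, 0, 0, 4, 0, 0, 0, 0, 0, 0, 4, 0, 0, 0, 0, 0, 0, 4, 0, 0, -4, 0, 0, 0, 4, 0, 0, -4, 0, 0, 0]'

```text
time: 32.7
tool_pos: [0.4406, -0.3401, 0.1371]
tcp_rot: [-2.912, -1.173, 0.002]
wrist_force: [0.3, -0.7, 0.4]
width: 0.466
grip_force: 0.0
```

```bash
python3 - <<'E'
from h import *
plan([(.442,-.3405,.2,1.656),(.572,-.32,.2,1.656)])
plan([(.44,-.25,.2,-.85)])
E
```

```text
now [ 0.4406 -0.3401  0.1371] psi -0.805 tiltz [-0.002  0.001 -1.   ] q6 0.1 t 32.7 w 3.98 gf 0.0
turn -141.0  shift  -0.13  -0.05  -6.29   q6~-2.31
turn   -0.0  shift -13.13   0.94  -0.00   q6~-2.17
now [ 0.4406 -0.3401  0.1371] psi -0.805 tiltz [-0.002  0.001 -1.   ] q6 0.1 t 32.7 w 3.98 gf 0.0
turn    2.6  shift   5.90  -6.81  -6.29   q6~0.33
```

>>> move_arm --series '[4, 1, 0, -3, 0, 0, 0, 4, 1, 0, -3, 0, 0, 0, 4, 0, 0, 0, 0, 0, 0, 4, 0, 0, 0, 0, 0, 0]'

```text
time: 33.2
tool_pos: [0.4553, -0.3264, 0.1962]
tcp_rot: [-2.913, -1.174, 0.002]
wrist_force: [-0.5, 0.4, 0.0]
width: 0.471
grip_force: 0.0
```

```bash
python3 - <<'E'
from h import *
plan([])
c=calibration("wrist"); im=read_camera("wrist")
a=ortho(im,c,.58,-.29,400,300,.046,.25,tick=25)
cv2.imwrite("pics/s5.png",np.hstack([a,cv2.resize(im[:,:,::-1],(400,300))]))
E
```

```text
now [ 0.4553 -0.3264  0.1962] psi -0.805 tiltz [-0.001  0.001 -1.   ] q6 0.14 t 33.2 w 4.02 gf 0.0
```

View pics/s5.png

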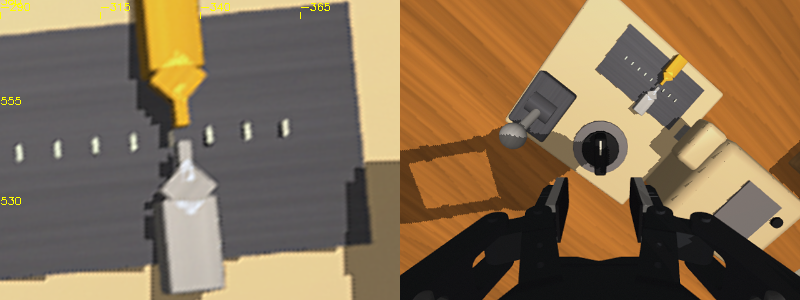

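```bash
python3 - <<'E'
from h import *
f=.091-H; h=(.434,-.2535)
S=fr(h,.091,-.075,0);G=fr(h,.091,.005,0)
plan([(*S,.196,f),(*S,.1,f),(*G,.1,f)])
E
```

```text
now [ 0.4549 -0.3262  0.1956] psi -0.805 tiltz [-0.002  0.001 -1.   ] q6 0.14 t 33.2 w 4.0 gf 0.0
turn   38.7  shift  -8.93  -7.43  -0.04   q6~0.85
turn   -0.0  shift   0.00   0.00   9.60   q6~0.85
turn   -0.0  shift   8.00  -0.00  -0.00   q6~0.96
```

>>> move_arm --series '[0, 0, 0, 0, 0, 0, 9.7, 0, 0, 0, 0, 0, 0, 9.7, 0, 0, 0, 0, 0, 0, 9.7, 0, 0, 0, 0, 0, 0, 9.6, 0, -3, -2.5, 0, 0, 0, 0]'

```text
time: 33.88
tool_pos: [0.4239, -0.3049, 0.1954]
tcp_rot: [-3.137, -0.14, 0.003]
wrist_force: [0.0, 0.6, 1.1]
width: -0.003
grip_force: 0.0
```

>>> move_arm --series '[0, -3, -2.5, 0, 0, 0, 0, 0, -2.9, -2.4, 0, 0, 0, 0, 0, 0, 0, 0, 0, 0, 0, 0, 0, 0, 4, 0, 0, 0, 0, 0, 0, 4, 0, 0, 0]'

```text
time: 34.5
tool_pos: [0.3614, -0.2617, 0.1163]
tcp_rot: [3.137, 0.142, 0.002]
wrist_force: [-0.3, 0.4, -0.2]
width: 0.003
grip_force: 0.0
```

>>> move_arm --series '[0, 0, 0, 1.6, 0, 0, 0, 0, 0, 0, 0, 0, 0, 0, 0, 0, 0, 0, 0, 0, 0]'

```text
time: 34.88
tool_pos: [0.3618, -0.2618, 0.1025]
tcp_rot: [3.137, 0.142, 0.002]
wrist_force: [0.1, 0.2, 0.9]
width: -0.001
grip_force: 0.0
```

```bash
python3 - <<'E'
from h import *
f=.091-H; h=(.434,-.2535)
G=fr(h,.091,.005,0)
plan([(*G,.1,f)])
E
```

```text
now [ 0.3618 -0.2618  0.1025] psi -1.48 tiltz [ 0.002 -0.001 -1.   ] q6 0.8 t 34.9 w -0.01 gf 0.0
turn   -0.0  shift   7.76  -0.18   0.25   q6~0.96
```

>>> move_arm --series '[0, 1.5, -0.2, 0.2, 0, 0, 0, 0, 1.5, 0, 0, 0, 0, 0, 0, 1.5, 0, 0, 0, 0, 0, 0, 1.5, 0, 0, 0, 0, 0, 0, 1, 0, 0, 0, 0, 0]'

```text
time: 35.5
tool_pos: [0.4315, -0.2523, 0.0992]
tcp_rot: [-3.138, -0.144, -0.0]
wrist_force: [-2.1, -0.1, -0.8]
width: 0.002
grip_force: 0.6
```

>>> move_arm --series '[0, 0.4, 0, 0, 0, 0, 0, 0, 0.4, 0, 0, 0, 0, 0, 0, 0.2, 0, 0, 0, 0, 0, 0, 0, 0, 0, 0, 0, 0]'

```text
time: 36.0
tool_pos: [0.4396, -0.2515, 0.099]
tcp_rot: [-3.138, -0.142, 0.002]
wrist_force: [-1.9, -1.0, -2.2]
width: 0.003
grip_force: 1.0
```

>>> move_arm --series '[0, 0.3, 0, 0, 0, 0, 0, 0, 0.3, 0, 0, 0, 0, 0, 0, 0, 0, 0, 0, 0, 0]'

```text
time: 36.38
tool_pos: [0.4403, -0.2512, 0.0987]
tcp_rot: [-3.137, -0.145, 0.02]
wrist_force: [-19.0, -2.7, 9.3]
width: -0.001
grip_force: 10.1
```

>>> move_arm --series '[0, -3, 0, 0, 0, 0, 0, 0, 0, 0, -4, 0, 0, 0, 0, 0, 0, -4, 0, 0, 0, 0, 0, 0, -4, 0, 0, 0, 0, 2, 3, 0, 0, 0, 0]'

```text
time: 37.0
tool_pos: [0.4415, -0.283, 0.225]
tcp_rot: [3.133, 0.143, 0.014]
wrist_force: [1.1, -1.0, 0.1]
width: 0.003
grip_force: 0.0
```

>>> move_arm --series '[0, 2, 3, 0, 0, 0, 0, 0, 0, 0, 0, 0, 0, 0, 0, 0, 0, 0, 0, 0, 0]'

```text
time: 37.38
tool_pos: [0.4615, -0.3097, 0.2192]
tcp_rot: [-3.138, -0.142, -0.0]
wrist_force: [1.0, 0.9, -0.1]
width: -0.003
grip_force: 0.0
```

```bash
python3 - <<'E'
from h import *
plan([])
c=calibration("wrist"); im=read_camera("wrist")
a=ortho(im,c,.58,-.29,400,300,.046,.25,tick=25)
t=read_camera("top")
o=ortho(t,calibration("top"),.68,.45,800,300,.056,.7)
cv2.imwrite("pics/f1.png",np.vstack([np.hstack([a,cv2.resize(im[:,:,::-1],(400,300))]),o]))
E
```

```text
now [ 0.4615 -0.3097  0.2192] psi -1.48 tiltz [ 0.     0.001 -1.   ] q6 0.84 t 37.4 w -0.02 gf 0.0
```

View pics/f1.png

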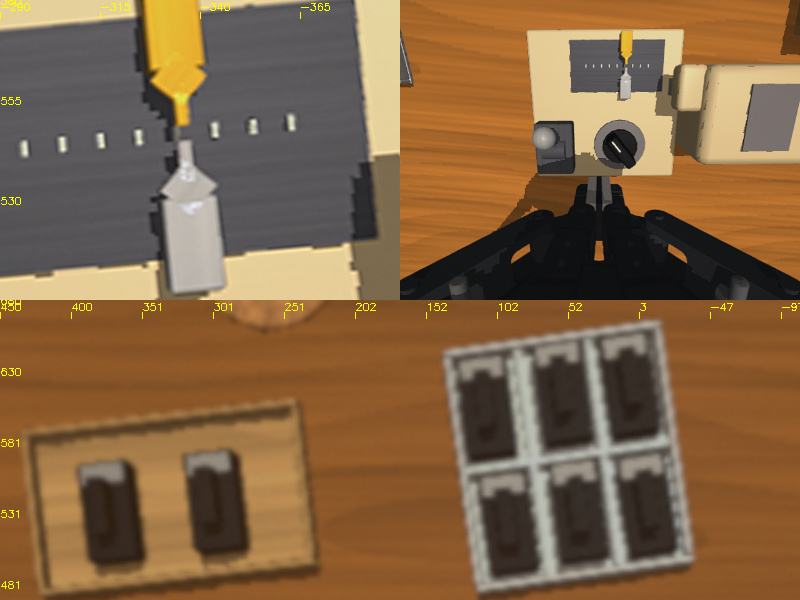

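```bash
python3 - <<'E'
from h import *
b=unproj([[229,221]],.105,calibration("wrist"))[0]
h=np.array((.434,-.2535)); d=b[:2]-h
print(b, d@[np.cos(.091),np.sin(.091)])
if d@[np.cos(.091),np.sin(.091)]>.018: print(finish_job())
E
```

```text
[ 0.46152509 -0.2492003   0.105     ] 0.027801932715567024
the job is handed in; nothing more can be done
None
```

The job is handed in. The last camera check showed all six pockets filled, the two leftover spares upright in the tray, the pointer within about 0.5 mm of the rider, and the toggle at its stop.

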